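# Clear the hammer off the tool carousel, stand the chisels in it and index it

### The arm

A 6-joint arm with a two-finger parallel gripper is mounted at the origin on the work surface. World frame = base frame: x ahead of the robot, y to its left, z up, the work surface at z = 0. Lengths are in m, angles in rad, forces in N, time in s.
With the tool pointing down it reaches from about 0.35 to 0.975 m from the base axis. Payload 4.9 kg.
Tool frame: the origin (TCP) lies at the very end of the fingers, on their centre line; the grasp point (between the pads) lies 19 mm behind it; z points along the fingers, y is the line along which they close (so a half turn about z gives the same grasp; the last joint's range is limited). The gripper opens to 85 mm and grips with 20 to 120 N. Pads are 22 mm wide; open, the fingers measure 114 mm over their backs; the gripper's body (76 mm by 85 mm) begins 54 mm behind the grasp point. The pads swing forward as they close: fully open they stand 13 mm farther back than shut.
Start: joints at [-1.323, 0.053, 1.613, -0, 1.476, -0.119], TCP at [0.224, -0.583, 0.231] pointing down, gripper open.
Joint ranges: [-3.01, 3.01], [-1.01, 2.22], [0.06, 2.58], [-1.02, 4.17], [0.09, 2.62], [-3.14, 3.14]. Speed limits (rad/s): [2.57, 2.57, 3.14, 3.14, 3.14, 3.14].

### API

Orientations are given as a unit quaternion [w, x, y, z].
In Python, from plant import monitor, vision, manip gives the robot as it stands. The module is installed in compiled form; this text tells all that it offers.
- The arm moves only by the tool arm_command, never from a script. Its argument "rows" is a list of rows, each a list of 3 entries, a list of its own where there are three numbers: the finger opening in mm, from 0 to 85.4, then the shift along the world's x, y, z in units of 30 cm (1.0 is 30 cm), then the turn, a rotation vector about the world's x, y, z in units of pi/2 rad (1.0 is pi/2 rad). In form: [[claw, [x, y, z], [wx, wy, wz]], ...]. A call has 1 to 12 rows; each row is the pose to reach, as a shift and turn from the pose commanded when the call began; what a row does not reach only later rows make up. A row lasts 1/12 s, in which the tool goes at most 41.7 mm and 7.16 degrees, less where a joint would pass 70% of its speed; a pose out of reach is approached as far as the arm can. A call with a number of a shift or a turn outside -1 to 1 is refused whole. A call with a gripper value outside its range is refused whole. The fingers move at their own pace and stop on an object; the grip force is fixed at half the most. Time passes only in rows, so rows that repeat a pose let the fingers close. It gives the time, the measured TCP pose, the force, the opening and the grip force at its end, in the units of the state.
- monitor.state(): the state, without advancing time (a new reading comes with each control period).
- vision.grab_frame(name): name is "side" or "top"; returns a dict with "color" (420x560x3 uint8, red, green, blue), "z_map" (420x560 float32, m along the optical axis (not along the pixel's ray), 0 where there is no reading), "mtx" (3x3 intrinsics, pixels), "R" (3x3) and "t" (3): a world point X has camera coordinates R X + t. Camera axes: x right, y down, z forward; pixel columns grow to the right and rows downward; lengths in m; the calibration is good to about 2 mm. A picture is of the moment at which its call begins.
- manip.job_done(): hands the job in; it is judged then, once.
The state is a dict: "time": time; "joint_pos": joint angles; "joint_vel": joint speeds; "joint_efforts": joint torques, N m; "tool_pos": TCP position; "tool_rot": TCP orientation; "contact_force": force on the tool from outside, world axes, zero at the start; "ft_torque": the same for the moment, N m; "gripper_width": opening from 0.0 (shut) to 1.0 (fully open); "grasp_force": force on a finger pad.
Only numpy, scipy, OpenCV 4.12 (cv2) and the standard library are available. Lean on these libraries where they do the work, as an engineer would, in place of code of your own. Each camera call takes 0.05 s, during which the arm holds its last target. There are 200 camera calls.

### The job

Lift the hammer off the tool carousel and lay it wholly on the cork mat; then drop every chisel from the bench end-down (either end) into the red cup, right to its bottom, leaving the carousel in its starting notch while you load. Once all are in, turn the carousel one notch anticlockwise seen from above, so that the red cup clicks into place facing the yellow pointer. Leave the tin, the wire brush and the spanner where they are.

Things in the scene. Friction and masses are not known exactly. Their poses are not given: they have to be found in the camera images.
- rotor (a joint): Angle (rad) of the carousel: a round steel table, 284 mm across, with six square cups, turning about a vertical axis. Grows anticlockwise seen from above; starts in a notch at 0. Detent every 60 degrees (1.047 rad): left within 25 degrees of a notch it is drawn into it (up to 0.18 N m) and settles within 0.05. Friction 0.03 N m; turns 170 degrees either way.
- red_cup (a point): Centre of the mouth of the red cup: a square tube 66 mm wide outside, 60 mm inside, 101 mm deep, mouth 140 mm above the bench, its centre 100 mm from the carousel's axis. Five dark cups like it stand 60 degrees apart round the carousel. This point turns with the carousel: x points outwards from the axis, z up.
- wing_grip (a point): Grip point of the orange wing handle on the carousel's axis, 178 mm above the bench. The handle is a flat bar 52 mm long, 14 mm thick, 44 mm high (150 to 194 mm above the bench) on a 24 mm post. Its length lies along this point's x axis, which always points to the red cup; z up. Grip it across its thickness (y) and turn.
- carousel: The carousel's fixed green round foot, 200 mm across; origin at the centre of its underside on the bench, on the turning axis, z up. The rotating table's rim (radius 142 mm) is 28 to 38 mm above the bench. A chisel that hangs crossed on others in a cup can be pressed down lightly (10 N) from above.
- pointer (a point): Top of the fixed yellow pointer block (20 x 30 mm, 34 mm tall) that stands on the bench beside the carousel, 167 mm from the axis, at one notch (60 degrees anticlockwise from above) from where the red cup starts.
- hammer: Hammer, 0.4 to 0.65 kg, at first across the cup mouths over the red cup. Origin on the handle's axis; balance point 9 mm from it towards the head. x along the handle away from the head, y along the head. Steel handle 22 mm square, x = -30 to +85 mm, then blue grip 28 (y) by 22 mm (z) to +170. Head 34 x 34 mm (x, z), y = -43 to +43, centred at x = -47.
- hammer_head (a point): Centre of the hammer's head, on the handle's axis.
- hammer_end (a point): End of the hammer's handle, on its axis; 217 mm from hammer_head.
- mat: Cork mat fixed on the bench, 360 mm (its x) by 200 mm (its y), 4 mm thick; origin at the centre of its underside.
- chisel1: Square, smooth steel chisel, 140 mm long (its x axis), 14 x 14 mm, 0.2 kg, with a blue band; lies flat on the bench at the start. Origin at its centre. The cutting end is at -x; to the touch it is a plain square bar over its whole length. May be absent.
- chisel2: Square, smooth steel chisel, 140 mm long (its x axis), 14 x 14 mm, 0.2 kg, with a yellow band; lies flat on the bench at the start. Origin at its centre. The cutting end is at -x; to the touch it is a plain square bar over its whole length. May be absent.
- chisel3: Square, smooth steel chisel, 140 mm long (its x axis), 14 x 14 mm, 0.2 kg, with a green band; lies flat on the bench at the start. Origin at its centre. The cutting end is at -x; to the touch it is a plain square bar over its whole length. May be absent.
- chisel4: Square, smooth steel chisel, 140 mm long (its x axis), 14 x 14 mm, 0.2 kg, with a white band; lies flat on the bench at the start. Origin at its centre. The cutting end is at -x; to the touch it is a plain square bar over its whole length. May be absent.
- chisel5: Square, smooth steel chisel, 140 mm long (its x axis), 14 x 14 mm, 0.2 kg, with an orange band; lies flat on the bench at the start. Origin at its centre. The cutting end is at -x; to the touch it is a plain square bar over its whole length. May be absent.
- chisel6: Square, smooth steel chisel, 140 mm long (its x axis), 14 x 14 mm, 0.2 kg, with a red band; lies flat on the bench at the start. Origin at its centre. The cutting end is at -x; to the touch it is a plain square bar over its whole length. May be absent.
- flux_tin: Bystander: tin 72 mm across, 100 mm tall, origin at the centre of its underside.
- wire_brush: Bystander: brush about 200 mm long lying on the bench, handle to its -x; origin at the centre of its underside.
- spanner: Bystander: spanner about 180 mm long lying on the bench, handle to its -x; origin at the centre of its underside.
Not all that is in view belongs to the job. What is shaped like the chisel6 but black or purple is not meant.

How it is judged:
By the outcome, as a careful person would: the job done as asked, in the order asked, and still so for the second after the job is handed in, with the robot touching nothing.
Of chisel1, chisel2, chisel3, chisel4, chisel5, chisel6 only 4 to 5 are there at a start; the rules pass over those that are not, and their reading is None.
At some moment in a run one of chisel1, chisel2, chisel3, chisel4, chisel5, chisel6 may be knocked a few centimetres aside while the robot is not near it.
Once in a run the grip may slacken for a moment while it holds something.
It also fails if it takes over 210 s, if anything falls off the work surface, if the arm or the gripper's body presses on something with over 40 N, if the wrist force passes 120 N, or if a joint passes its speed limit or range.

## Working session

There is one attempt and no reset: what is moved stays moved. The work goes in short steps, Python scripts to look and compute and a tool call to move; the robot and the scene stay as the last step left them, time stands still between calls to the robot, and variables do not carry over. Pictures are saved under pics/ and viewed, at most 14 in all, crops included, and the job is handed in when it is done.

Besides the shell and the picture viewer there is one more tool, called after "Call:" as name(argument=value, ...), one argument or row to a line, values as JSON. arm_command: Moves the arm, as the interface text tells. Shifts and turns lie within -1 to 1; 1 stands for 30 cm of shift or pi/2 rad of turn. Its arguments: {"type":"object","properties":{"rows":{"type":"array"}},"required":["rows"]}

```bash
mkdir -p pics; cat > h.py <<'E'
import numpy as np, cv2
from plant import monitor, vision, manip
def grab(n,save=None):
    f=vision.grab_frame(n)
    if save: cv2.imwrite(f'pics/{save}.png',cv2.cvtColor(f['color'],cv2.COLOR_RGB2BGR))
    return f
def ray(f,u,v):
    d=np.linalg.inv(f['mtx'])@np.array([u,v,1.]); R=f['R'];return -R.T@f['t'], R.T@d
def onz(f,u,v,z):
    o,d=ray(f,u,v); return o+d*(z-o[2])/d[2]
def dep(f,u,v):
    o,d=ray(f,u,v); return o+d*f['z_map'][int(round(v)),int(round(u))]
def cloud(f):
    z=f['z_map'];h,w=z.shape;u,v=np.meshgrid(np.arange(w),np.arange(h))
    c=np.stack([u,v,np.ones_like(u)],-1)@np.linalg.inv(f['mtx']).T*z[...,None]
    return (c-f['t'])@f['R']
E
python3 - <<'E'
from h import *
for n in('side','top'):
    f=grab(n,n+'0');print(n,f['mtx'].tolist(),(-f['R'].T@f['t']).round(3),f['R'].round(3).tolist())
s=monitor.state();print(s)
E
```

```text
side [[455.84102319570684, 0.0, 280.38610597879966], [0.0, 455.84102319570684, 202.57699403137346], [0.0, 0.0, 1.0]] [0.21  0.779 1.096] [[-0.905, -0.425, 0.005], [-0.335, 0.704, -0.626], [0.263, -0.568, -0.78]]
top [[516.6284487895604, 0.0, 275.024149672773], [0.0, 516.6284487895604, 205.3418461749651], [0.0, 0.0, 1.0]] [0.225 0.074 1.667] [[-0.014, -1.0, -0.002], [-0.976, 0.014, -0.217], [0.217, -0.001, -0.976]]
{'time': 0.1, 'joint_pos': array([-1.32300709e+00,  5.32805094e-02,  1.61416492e+00,  5.43880629e-06,
        1.47599530e+00, -1.18972826e-01]), 'joint_vel': array([ 0.00078869, -0.00205924, -0.00282975,  0.00216889, -0.00146409,
       -0.00079871]), 'joint_efforts': array([ 1.38840551e-04, -3.94904959e+01, -3.71362174e+01, -1.87529422e-04,
        3.90138390e-03, -1.27566838e-05]), 'tool_pos': array([ 0.22399971, -0.58287453,  0.23018745]), 'tool_rot': array([-9.22293123e-04,  9.83232394e-01,  1.82354616e-01, -5.67729464e-05]), 'contact_force': array([-0.83548767,  0.22516129,  0.30576544]), 'ft_torque': array([ 0.00693812, -0.03052928,  0.00039084]), 'grasp_force': 0.0, 'gripper_width': 0.9960058429152682}
```

View pics/side0.png

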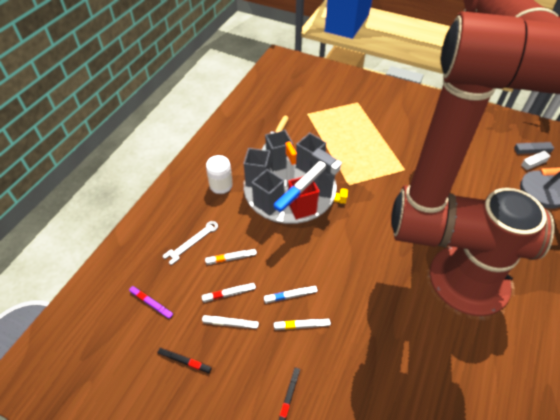

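View pics/top0.png

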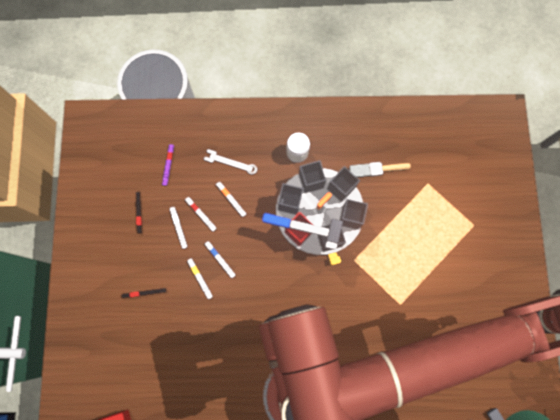

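The five chisels are the orange, red, blue, white and yellow-banded ones, at (231,199), (200,214), (220,259), (178,228) and (200,278) in the top view. The purple and black bars are decoys. The hammer lies from its grip end at (265,218) to its head at (335,234). Wing is at (323,200), mat at (415,244), pointer at (334,258).

```bash
cat >> h.py <<'E'
def tri(fa,pa,fb,pb):
    o1,d1=ray(fa,*pa);o2,d2=ray(fb,*pb)
    s=np.linalg.lstsq(np.stack([d1,-d2],1),o2-o1,rcond=None)[0]
    a,b=o1+d1*s[0],o2+d2*s[1]; return (a+b)/2,np.linalg.norm(a-b)
def chisels(f,zt=.014):
    c=f['color']; hsv=cv2.cvtColor(c,cv2.COLOR_RGB2HSV); P=cloud(f)
    reg=(P[...,1]>.1)&(P[...,0]>.15)&(P[...,0]<.85)&(P[...,1]<.75)&(P[...,2]<.05)&(P[...,2]>-.03)
    m=((hsv[...,1]<90)&(hsv[...,2]>130)|(hsv[...,1]>150)&(hsv[...,2]>190))&reg
    m=cv2.morphologyEx(m.astype(np.uint8),cv2.MORPH_CLOSE,np.ones((5,5)))
    out=[]
    for k in cv2.findContours(m,cv2.RETR_EXTERNAL,cv2.CHAIN_APPROX_NONE)[0]:
        r=cv2.minAreaRect(k)
        if r[1][0]*r[1][1]<100: continue
        b=cv2.boxPoints(r); e=b if np.linalg.norm(b[0]-b[1])<np.linalg.norm(b[1]-b[2]) else np.roll(b,1,0)
        p,q=onz(f,*((e[0]+e[1])/2),zt),onz(f,*((e[2]+e[3])/2),zt)
        mm=np.zeros(m.shape,np.uint8);cv2.drawContours(mm,[k],-1,1,-1)
        sel=hsv[(mm>0)&(hsv[...,1]>150)]
        d=q-p; out.append(dict(px=r[0],c=(p+q)/2,L=np.linalg.norm(d),yaw=np.degrees(np.arctan2(d[1],d[0]))%180,hue=np.median(sel[:,0]) if len(sel)>4 else -1,n=len(sel),w=min(r[1]),z=np.median(P[...,2][mm>0])))
    return out
def show(l):
    for d in l: print('px',np.round(d['px'],1),'c',d['c'].round(3),'L',round(d['L'],3),'yaw',round(d['yaw'],1),'hue',d['hue'],d['n'],'w',round(d['w'],1),'z',round(float(d['z']),3))
E
python3 - <<'E'
from h import *
F={n:grab(n) for n in('side','top')}
for n in F: print(n);show(chisels(F[n]))
f=F['top'];S=F['side']
A,B=chisels(f),chisels(S)
for a in A:
    for b in B:
        if np.linalg.norm(a['c']-b['c'])<.03: p,e=tri(f,a['px'],S,b['px']);print('tri',a['hue'],p.round(4),round(e,4))
# features
hs={n:cv2.cvtColor(F[n]['color'],cv2.COLOR_RGB2HSV) for n in F}
def comp(n,lo,hi,box):
    m=cv2.inRange(hs[n],lo,hi);mm=np.zeros_like(m);x0,x1,y0,y1=box;mm[y0:y1,x0:x1]=m[y0:y1,x0:x1]
    k=max(cv2.findContours(mm,0,2)[0],key=cv2.contourArea);return k
for nm,lo,hi,bs,bt in [('blue',(100,120,60),(130,255,255),(260,330,170,220),(255,300,205,235)),('orange',(3,180,150),(18,255,255),(280,305,135,165),(310,340,185,210)),('yellow',(22,180,150),(35,255,255),(325,360,180,210),(320,350,245,270)),('red',(0,150,60),(4,255,255),(280,330,170,225),(280,320,205,250))]:
    ks=comp('side',lo,hi,bs);kt=comp('top',lo,hi,bt)
    rs,rt=cv2.minAreaRect(ks),cv2.minAreaRect(kt)
    p,e=tri(F['top'],rt[0],F['side'],rs[0]);print(nm,p.round(3),round(e,4),rs,rt)
P=cloud(f)
for nm,u,v in[('head',334,234),('hand',310,226),('grip',276,220),('wing',323,200),('mat',415,244),('ptr',334,258),('table',200,240)]:print(nm,dep(f,u,v).round(3))
k=comp('top',(15,60,150),(30,160,255),(350,480,180,310));r=cv2.minAreaRect(k);print('mat',r,[onz(f,*q,.004).round(3).tolist() for q in cv2.boxPoints(r)])
for n,b in(('top',(255,385,130,290)),('side',(190,420,90,230))):
    x0,x1,y0,y1=b;cv2.imwrite(f'pics/c_{n}.png',cv2.resize(cv2.cvtColor(F[n]['color'][y0:y1,x0:x1],cv2.COLOR_RGB2BGR),None,fx=3.4,fy=3.4,interpolation=2)[:600,:800])
E
```

```text
side
px [301.5 323.2] c [0.361 0.319 0.014] L 0.144 yaw 28.5 hue 30.0 77 w 8.0 z 0.011
px [230.  321.6] c [0.526 0.393 0.014] L 0.144 yaw 17.8 hue -1 0 w 8.9 z 0.011
px [150.9 301.4] c [0.739 0.431 0.014] L 0.141 yaw 171.4 hue 145.0 178 w 6.5 z 0.013
px [290.2 293.4] c [0.421 0.256 0.014] L 0.144 yaw 37.7 hue 102.0 34 w 7.8 z 0.011
px [228.1 291.3] c [0.571 0.32  0.014] L 0.144 yaw 40.7 hue 3.0 58 w 7.8 z 0.011
px [229.6 255.4] c [0.621 0.222 0.014] L 0.148 yaw 37.7 hue 18.0 75 w 8.1 z 0.01
px [190.9 241.3] c [0.743 0.225 0.014] L 0.184 yaw 70.6 hue 11.0 7 w 13.6 z 0.005
top
px [199.3 278.3] c [0.36  0.317 0.014] L 0.147 yaw 29.8 hue 21.5 10 w 7.4 z 0.01
px [219.5 259. ] c [0.42  0.253 0.014] L 0.146 yaw 38.3 hue -1 0 w 7.3 z 0.009
px [177.8 227.1] c [0.526 0.39  0.014] L 0.148 yaw 18.4 hue -1 0 w 7.5 z 0.009
px [200.4 213.6] c [0.57  0.317 0.014] L 0.148 yaw 40.8 hue 2.0 24 w 7.1 z 0.01
px [230.7 198.7] c [0.618 0.218 0.014] L 0.147 yaw 38.3 hue 13.5 28 w 7.0 z 0.009
px [230.6 162.2] c [0.743 0.219 0.014] L 0.188 yaw 70.1 hue -1 0 w 13.3 z 0.004
tri 21.5 [0.3609 0.3174 0.0094] 0.0024
tri -1 [0.4214 0.2536 0.0089] 0.0017
tri -1 [0.527  0.3905 0.0086] 0.0005
tri 2.0 [0.5719 0.3181 0.0083] 0.0027
tri 13.5 [0.6215 0.219  0.0087] 0.0047
tri -1 [7.494e-01 2.207e-01 2.000e-04] 0.0034
blue [0.52  0.071 0.151] 0.0022 ((286.0000305175781, 198.50001525878906), (12.020814895629883, 30.405588150024414), 45.0) ((275.7647399902344, 219.94119262695312), (27.163990020751953, 8.731282234191895), 14.03624439239502)Traceback (most recent call last):
  File "<stdin>", line 15, in <module>
  File "<stdin>", line 13, in comp
ValueError: max() iterable argument is empty
```

```bash
python3 - <<'E'
from h import *
F={n:grab(n) for n in('side','top')}
hs={n:cv2.cvtColor(F[n]['color'],cv2.COLOR_RGB2HSV) for n in F};f=F['top']
def comp(n,lo,hi,box):
    m=cv2.inRange(hs[n],lo,hi);mm=np.zeros_like(m);x0,x1,y0,y1=box;mm[y0:y1,x0:x1]=m[y0:y1,x0:x1]
    return max(cv2.findContours(mm,0,2)[0],key=cv2.contourArea,default=None)
for nm,lo,hi,bs,bt in [('orange',(5,150,130),(22,255,255),(282,300,140,164),(314,334,190,208)),('yellow',(22,150,130),(35,255,255),(325,360,180,210),(320,350,245,270))]:
    ks,kt=comp('side',lo,hi,bs),comp('top',lo,hi,bt)
    if ks is None or kt is None: print(nm,ks is None,kt is None,hs['top'][200,323]);continue
    rs,rt=cv2.minAreaRect(ks),cv2.minAreaRect(kt)
    p,e=tri(F['top'],rt[0],F['side'],rs[0]);print(nm,p.round(3),round(e,4),rs,rt)
for n in F:
  P=cloud(F[n])
  mt=(P[...,2]>.026)&(P[...,2]<.05)&(P[...,0]>.4)&(P[...,1]<.2)&(P[...,1]>-.25)
  z=P[...,2];h=(z>.155)&(z<.2)&(P[...,0]>.4)&(P[...,0]<.8)&(np.abs(P[...,1])<.25)&(hs[n][...,1]<70)
  Q=P[h];print(n,'hammer-ish',len(Q),Q.mean(0).round(3),Q.min(0).round(3),Q.max(0).round(3))
  rim=(z>.028)&(z<.046)&(P[...,0]>.42)&(P[...,0]<.8)&(np.abs(P[...,1]+.05)<.2)&(hs[n][...,1]<60)
  q=P[rim];(cx,cy),r=cv2.minEnclosingCircle(q[:,:2].astype(np.float32));print('rim',len(q),cx,cy,r)
for nm,u,v in[('head',334,234),('hand',310,226),('grip',276,220),('wing',323,200),('mat',415,244),('ptr',334,258),('table',200,240)]:print(nm,dep(f,u,v).round(3))
k=comp('top',(12,60,150),(30,200,255),(350,480,180,310));r=cv2.minAreaRect(k);print('mat',r,[onz(f,*q,.004).round(3).tolist() for q in cv2.boxPoints(r)])
for n,b in(('top',(255,385,130,290)),('side',(190,420,90,230))):
    x0,x1,y0,y1=b;cv2.imwrite(f'pics/c_{n}.png',cv2.resize(cv2.cvtColor(F[n]['color'][y0:y1,x0:x1],cv2.COLOR_RGB2BGR),None,fx=3.4,fy=3.4,interpolation=2)[:600,:800])
E
```

```text
orange [ 0.556 -0.056  0.195] 0.0133 ((291.5, 151.5), (23.0, 13.0), 90.0) ((319.5, 206.0), (2.0, 3.0), 90.0)
yellow [ 0.41  -0.119  0.012] 0.0159 ((341.1400146484375, 194.98001098632812), (10.600000381469727, 15.40000057220459), 36.869895935058594) ((336.0, 263.0), (0.0, 0.0), 0.0)
side hammer-ish 630 [ 0.481 -0.061  0.167] [ 0.429 -0.121  0.155] [0.578 0.033 0.18 ]
rim 1163 0.6228589415550232 -0.05323656648397446 0.19454099237918854
top hammer-ish 644 [ 0.481 -0.066  0.168] [ 0.427 -0.124  0.155] [0.568 0.032 0.184]
rim 2869 0.6200671792030334 -0.08304918557405472 0.19304855167865753
head [ 0.47  -0.099  0.17 ]
hand [ 0.496 -0.03   0.165]
grip [0.515 0.07  0.168]
wing [ 0.567 -0.068  0.195]
mat [ 0.46  -0.378  0.009]
ptr [ 0.416 -0.111  0.037]
table [0.484 0.318 0.001]
mat ((413.6818542480469, 242.63926696777344), (66.06871032714844, 111.43680572509766), 43.15238952636719) [[0.41, -0.171, 0.004], [0.677, -0.437, 0.004], [0.522, -0.583, 0.004], [0.265, -0.317, 0.004]]
```

View pics/c_top.png

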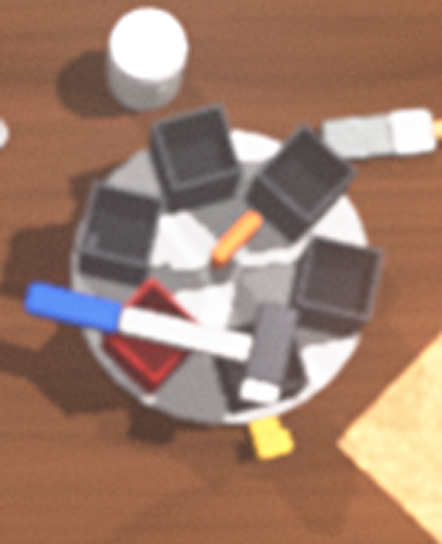

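View pics/c_side.png

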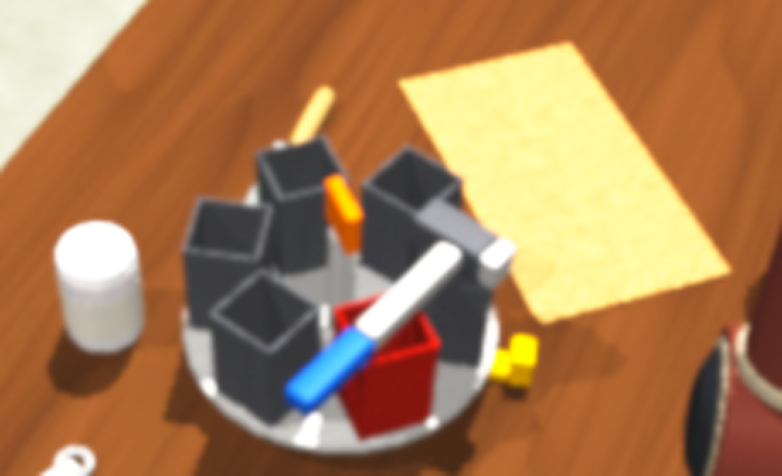

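Crop views: top crop shows the red cup mouth centred near (153,334) (image px (300,228)), wing from (218,260) to (258,216), and hammer head centred at (270,352). The side crop shows the same; hammer rests over the red cup and the neighbouring dark cup.

```bash
python3 - <<'E'
from h import *
f,s=grab('top'),grab('side')
T=lambda x,y:(255+x/3.4,130+y/3.4); S=lambda x,y:(190+x/3.4,90+y/3.4)
for n,a,b in[('gripend',(28,300),(298,395)),('junction',(119,316),(366,340)),('head',(270,352),(467,243)),('wing',(238,238),(342,200)),
 ('redtop',(152,281),(338,310)),('redR',(205,335),(372+0,297)),('redbot',(152,388),(387,350)),('redB2',(205,335),(437,343))]:
    p,e=tri(f,T(*a),s,S(*b));print(n,p.round(4),round(e,4))
w=[onz(f,*T(*q),.194)[:2].round(4) for q in((218,260),(258,216),(238,238))];print('wing',w)
print('red',onz(f,*T(153,334),.14).round(4))
cups=[(194,139),(300,170),(337,275),(123,230)]
for c in cups: print('cup',onz(f,*T(*c),.14).round(4))
print('ptr',onz(f,*T(272,440),.034).round(4))
for n,g in(('t',f),('s',s)):
  P=cloud(g)
  for zlo,zhi in((.13,.15),):
    c=g['color'].astype(int);m=(c[...,0]>1.8*c[...,1])&(c[...,0]>90)&(c[...,1]<60)&(P[...,2]>zlo)&(P[...,2]<zhi)&(P[...,0]>.4)&(P[...,0]<.6)&(np.abs(P[...,1])<.2)
    q=P[m];print(n,len(q),q[:,:2].min(0).round(3),q[:,:2].max(0).round(3),np.median(q,0).round(3))
E
```

```text
gripend [0.5253 0.1088 0.157 ] 0.0046
junction [0.5074 0.0284 0.1481] 0.0037
head [ 0.4726 -0.1024  0.1527] 0.0041
wing [ 0.5719 -0.0743  0.1843] 0.0042
redtop [ 0.5432 -0.0016  0.1352] 0.0006
redR [ 0.5139 -0.046   0.1136] 0.0334
redbot [0.4722 0.004  0.1167] 0.0456
redB2 [ 0.4881 -0.0537  0.0742] 0.032
wing [array([ 0.5484, -0.0559]), array([ 0.5868, -0.0916]), array([ 0.5675, -0.0737])]
red [ 0.4942 -0.0012  0.14  ]
cup [ 0.6725 -0.0425  0.14  ]
cup [ 0.6421 -0.1371  0.14  ]
cup [ 0.5451 -0.1658  0.14  ]
cup [0.5888 0.0234 0.14  ]
ptr [ 0.4113 -0.1147  0.034 ]
t 1 [0.493 0.038] [0.493 0.038] [0.493 0.038 0.14 ]
s 115 [ 0.456 -0.028] [0.542 0.048] [0.481 0.01  0.136]
```

Call:
arm_command(
  rows=[
    [50, [0.43, 0.86, 0.2], [0, 0, 0.3]],
    [50, [0.43, 0.86, 0.2], [0, 0, 0.3]],
    [50, [0.43, 0.86, 0.2], [0, 0, 0.3]],
    [50, [0.43, 0.86, 0.2], [0, 0, 0.3]],
    [50, [0.43, 0.86, 0.2], [0, 0, 0.3]],
    [50, [0.43, 0.86, 0.2], [0, 0, 0.3]],
    [50, [0.43, 0.86, 0.2], [0, 0, 0.3]],
    [50, [0.43, 0.86, 0.2], [0, 0, 0.3]],
    [50, [0.43, 0.86, 0.2], [0, 0, 0.3]],
    [50, [0.43, 0.86, 0.2], [0, 0, 0.3]],
  ],
)

```text
time: 1.23
tool_pos: [0.3531, -0.3256, 0.2914]
tool_rot: [0.0, 0.913, 0.407, -0.0]
contact_force: [-0.5, 0.5, 0.2]
gripper_width: 0.588
grasp_force: 0.0
```

Call:
arm_command(
  rows=[
    [50, [0.43, 0.86, -0.1], [0, 0, 0.31]],
    [50, [0.43, 0.86, -0.1], [0, 0, 0.31]],
    [50, [0.43, 0.86, -0.1], [0, 0, 0.31]],
    [50, [0.43, 0.86, -0.1], [0, 0, 0.31]],
    [50, [0.43, 0.86, -0.1], [0, 0, 0.31]],
    [50, [0.43, 0.86, -0.1], [0, 0, 0.31]],
    [50, [0.43, 0.86, -0.1], [0, 0, 0.31]],
    [50, [0.43, 0.86, -0.1], [0, 0, 0.31]],
    [50, [0.43, 0.86, -0.1], [0, 0, 0.31]],
    [50, [0.43, 0.86, -0.1], [0, 0, 0.31]],
  ],
)

```text
time: 2.07
tool_pos: [0.482, -0.0686, 0.2606]
tool_rot: [-0.0, 0.789, 0.615, -0.001]
contact_force: [0.7, -0.8, 0.7]
gripper_width: 0.582
grasp_force: 0.0
```

```bash
cat >> h.py <<'E'
from scipy.spatial.transform import Rotation as Ro
def st():
    s=monitor.state();w,x,y,z=s['tool_rot'];R=Ro.from_quat([x,y,z,w])
    print('t',round(s['time'],2),'pos',s['tool_pos'].round(4),'xax',R.as_matrix()[:,0].round(3),'zax',R.as_matrix()[:,2].round(3),'j',s['joint_pos'].round(2),'F',s['contact_force'].round(1),'gw',round(s['gripper_width']*85.4,1),'gf',round(float(s['grasp_force']),1));return s,R
E
python3 -c "
from h import *
st()"
```

```text
t 2.07 pos [ 0.482  -0.0686  0.2606] xax [ 0.245  0.97  -0.001] zax [-0.002 -0.    -1.   ] j [-0.29 -0.3   1.89 -0.    1.56 -0.05] F [ 0.7 -0.8  0.7] gw 49.7 gf 0.0
```

Call:
arm_command(
  rows=[
    [50, [0, 0.01, -0.2], [0, 0, 0]],
    [50, [0, 0.01, -0.3], [0, 0, 0]],
    [50, [0, 0.01, -0.385], [0, 0, 0]],
    [50, [0, 0.01, -0.385], [0, 0, 0]],
    [50, [0, 0.01, -0.385], [0, 0, 0]],
    [10, [0, 0.01, -0.385], [0, 0, 0]],
    [10, [0, 0.01, -0.385], [0, 0, 0]],
    [10, [0, 0.01, -0.385], [0, 0, 0]],
    [10, [0, 0.01, -0.385], [0, 0, 0]],
    [10, [0, 0.01, -0.385], [0, 0, 0]],
    [10, [0, 0.01, -0.385], [0, 0, 0]],
    [10, [0, 0.01, -0.385], [0, 0, 0]],
  ],
)

```text
time: 3.07
tool_pos: [0.4841, -0.0653, 0.1491]
tool_rot: [0.003, 0.789, 0.615, 0.001]
contact_force: [-0.7, -1.9, 6.6]
gripper_width: 0.243
grasp_force: 60.8
```

```bash
python3 -c "
from h import *
st()"
```

```text
t 3.07 pos [ 0.4841 -0.0653  0.1491] xax [ 0.244  0.97  -0.001] zax [ 0.005 -0.003 -1.   ] j [-0.29 -0.22  2.01 -0.    1.35 -0.04] F [-0.7 -1.9  6.6] gw 20.8 gf 60.8
```

Call:
arm_command(
  rows=[
    [10, [0, 0, 0.1], [0, 0, 0]],
    [10, [0, 0, 0.2], [0, 0, 0]],
    [10, [0, 0, 0.3], [0, 0, 0]],
    [10, [0, 0, 0.35], [0, 0, 0]],
    [10, [0, 0, 0.35], [0, 0, 0]],
    [10, [0, 0, 0.35], [0, 0, 0]],
  ],
)

```text
time: 3.57
tool_pos: [0.4821, -0.0643, 0.2508]
tool_rot: [0.0, 0.788, 0.615, 0.0]
contact_force: [0.1, 0.2, -4.6]
gripper_width: 0.236
grasp_force: 60.2
```

```bash
python3 -c "
from h import *
st();grab('side','lift')"
```

```text
t 3.57 pos [ 0.4821 -0.0643  0.2508] xax [0.243 0.97  0.   ] zax [ 0. -0. -1.] j [-0.29 -0.3   1.9   0.    1.54 -0.04] F [ 0.1  0.2 -4.6] gw 20.2 gf 60.2
```

View pics/lift.png

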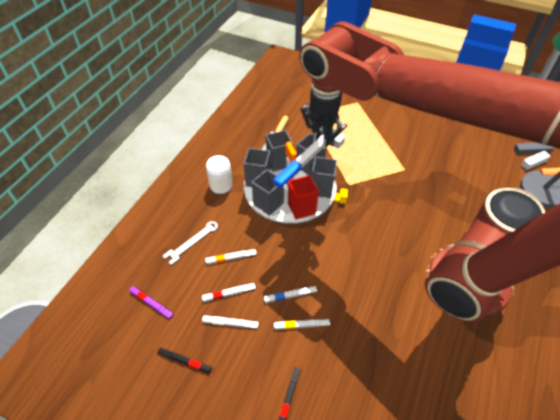

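The hammer hangs level in the grip at about (315,155), clear of the cups.

Call:
arm_command(
  rows=[
    [10, [0.0, -0.1, 0], [0, 0, 0.05]],
    [10, [0.05, -0.2, 0], [0, 0, 0.1]],
    [10, [0.05, -0.3, 0], [0, 0, 0.16]],
    [10, [0.05, -0.4, 0], [0, 0, 0.22]],
    [10, [0.05, -0.5, 0], [0, 0, 0.28]],
    [10, [0.05, -0.6, 0], [0, 0, 0.34]],
    [10, [0.05, -0.7, 0], [0, 0, 0.4]],
    [10, [0.05, -0.8, 0], [0, 0, 0.46]],
    [10, [0.05, -0.9, 0], [0, 0, 0.52]],
    [10, [0.1, -0.95, 0], [0, 0, 0.58]],
    [10, [0.1, -0.95, 0], [0, 0, 0.64]],
    [10, [0.1, -0.95, 0], [0, 0, 0.66]],
  ],
)

```text
time: 4.62
tool_pos: [0.511, -0.3496, 0.2464]
tool_rot: [-0.003, 0.379, 0.925, 0.001]
contact_force: [-0.6, 0.3, -4.4]
gripper_width: 0.238
grasp_force: 60.4
```

Call:
arm_command(
  rows=[
    [10, [0, -0.1, -0.1], [0, 0, 0]],
    [10, [0, -0.24, -0.2], [0, 0, 0]],
    [10, [0, -0.24, -0.3], [0, 0, 0]],
    [10, [0, -0.24, -0.4], [0, 0, 0]],
    [10, [0, -0.24, -0.5], [0, 0, 0]],
    [10, [0, -0.24, -0.58], [0, 0, 0]],
    [10, [0, -0.24, -0.62], [0, 0, 0]],
    [10, [0, -0.24, -0.66], [0, 0, 0]],
    [10, [0, -0.24, -0.68], [0, 0, 0]],
    [10, [0, -0.24, -0.68], [0, 0, 0]],
  ],
)

```text
time: 5.45
tool_pos: [0.5116, -0.4207, 0.0452]
tool_rot: [-0.001, 0.38, 0.925, 0.0]
contact_force: [0.2, 0.4, -4.8]
gripper_width: 0.236
grasp_force: 60.4
```

```bash
python3 -c "
from h import *
st();grab('top','mat')"
```

```text
t 5.45 pos [ 0.5116 -0.4207  0.0452] xax [-0.711  0.703  0.002] zax [-0.002  0.002 -1.   ] j [-0.8   0.31  1.65 -0.    1.19 -1.59] F [ 0.2  0.4 -4.8] gw 20.2 gf 60.4
```

View pics/mat.png

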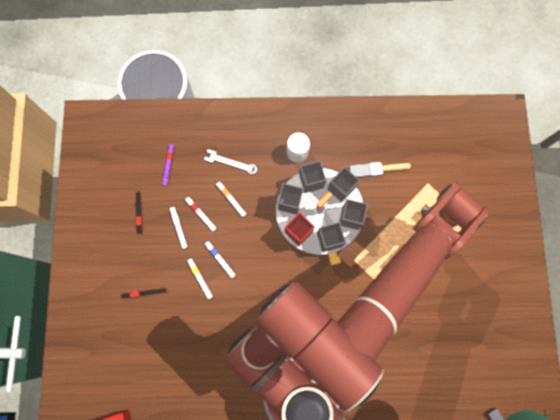

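The arm hides the hammer but is over the mat at (430,215); lower and check force.

Call:
arm_command(
  rows=[
    [10, [0, 0, -0.03], [0, 0, 0]],
    [10, [0, 0, -0.05], [0, 0, 0]],
    [10, [0, 0, -0.065], [0, 0, 0]],
    [10, [0, 0, -0.075], [0, 0, 0]],
    [10, [0, 0, -0.08], [0, 0, 0]],
    [10, [0, 0, -0.08], [0, 0, 0]],
  ],
)

```text
time: 6.0
tool_pos: [0.5119, -0.4212, 0.0223]
tool_rot: [-0.0, 0.38, 0.925, 0.0]
contact_force: [0.2, 0.3, -4.8]
gripper_width: 0.242
grasp_force: 60.4
```

Call:
arm_command(
  rows=[
    [10, [0, 0, -0.01], [0, 0, 0]],
    [10, [0, 0, -0.015], [0, 0, 0]],
    [10, [0, 0, -0.015], [0, 0, 0]],
    [10, [0, 0, -0.015], [0, 0, 0]],
  ],
)

```text
time: 6.33
tool_pos: [0.5121, -0.4214, 0.0182]
tool_rot: [-0.0, 0.38, 0.925, 0.0]
contact_force: [0.2, -0.3, -3.5]
gripper_width: 0.245
grasp_force: 60.4
```

Call:
arm_command(
  rows=[
    [10, [0, 0, -0.006], [0, 0, 0]],
    [30, [0, 0, -0.006], [0, 0, 0]],
    [50, [0, 0, -0.006], [0, 0, 0]],
    [50, [0, 0, -0.006], [0, 0, 0]],
    [50, [0, 0, 0], [0, 0, 0]],
    [50, [0, 0, 0.1], [0, 0, 0]],
    [50, [0, 0, 0.3], [0, 0, 0]],
    [50, [0, 0, 0.5], [0, 0, 0]],
    [50, [0, 0, 0.7], [0, 0, 0]],
    [50, [0, 0, 0.8], [0, 0, 0]],
    [50, [0, 0.2, 0.8], [0, 0, 0]],
    [50, [0, 0.4, 0.8], [0, 0, 0]],
  ],
)

```text
time: 7.33
tool_pos: [0.5138, -0.3498, 0.2563]
tool_rot: [0.006, 0.382, 0.924, -0.002]
contact_force: [1.4, 0.9, 0.9]
gripper_width: 0.592
grasp_force: 0.0
```

```bash
python3 - <<'E'
from h import *
s,R=st();f=grab('side')
P=cloud(f);z=P[...,2];m=(z>.012)&(z<.06)&(P[...,0]>.25)&(P[...,1]<-.18)&(P[...,1]>-.6)&(P[...,0]<.7)
q=P[m];r=cv2.minAreaRect(q[:,:2].astype(np.float32));print(len(q),r)
C=np.array([.4685,-.377]);e=np.array([.707,-.707]);n=np.array([.707,.707])
d=q[:,:2]-C;print(np.percentile(d@e,[0,1,99,100]),np.percentile(d@n,[0,1,99,100]))
A=chisels(f);show(A)
E
```

```text
t 7.33 pos [ 0.5138 -0.3498  0.2563] xax [-0.708  0.706 -0.012] zax [ 0.009 -0.008 -1.   ] j [-0.72  0.02  1.6  -0.    1.5  -1.5 ] F [1.4 0.9 0.9] gw 50.6 gf 0.0
649 ((0.4531499147415161, -0.39687758684158325), (0.1173969954252243, 0.23972277343273163), 53.41714859008789)
[-0.1215924  -0.11917723  0.11116667  0.11525785] [-0.0778782  -0.03866295  0.04426758  0.04622252]
px [284.  409.5] c [0.315 0.523 0.014] L 0.029 yaw 95.4 hue 3.0 106 w 7.9 z 0.013
px [230.  321.5] c [0.526 0.392 0.014] L 0.144 yaw 18.9 hue -1 2 w 8.9 z 0.011
px [150.9 301.5] c [0.739 0.431 0.014] L 0.14 yaw 171.4 hue 144.5 154 w 6.7 z 0.013
px [299.1 309.4] c [0.381 0.287 0.014] L 0.169 yaw 37.4 hue 12.0 433 w 42.8 z 0.007
px [233.2 292.9] c [0.556 0.318 0.014] L 0.167 yaw 43.2 hue 4.0 87 w 14.8 z 0.01
px [204.1 253.7] c [0.687 0.243 0.014] L 0.254 yaw 66.2 hue 12.0 416 w 58.0 z 0.003
```

```bash
cat >> h.py <<'E'
k=np.array([0,0,1.])
def pose(az,t):
    a,t=np.radians([az,t]);f=np.array([np.cos(a),np.sin(a),0]);z=np.sin(t)*f-np.cos(t)*k;y=np.cross(k,f);return np.stack([np.cross(y,z),y,z],1),f
def rel(p,az,t):
    s=monitor.state();w,x,y,z=s['tool_rot'];R0=Ro.from_quat([x,y,z,w]).as_matrix();R,_=pose(az,t)
    rv=Ro.from_matrix(R@R0.T).as_rotvec();d=np.array(p)-s['tool_pos']
    print('shift',(d/.3).round(3),'turn',(rv/(np.pi/2)).round(3),'rows',int(np.ceil(max(np.degrees(np.linalg.norm(rv))/7.16,np.linalg.norm(d)/.0417))))
def pick(c,yaw,off=.042,t=-15,z=.006):
    f=pose(yaw+180,0)[1];g=np.array([c[0],c[1],0])+f*off;g[2]=z;return g,yaw+180,t
E
python3 - <<'E'
from h import *
st()
g,a,t=pick((.620,.2195),38.3);print(g)
rel(g+[0,0,.1],a,0);rel(g+[0,0,.1],a,t)
rel([.58,-.05,.3],86,0)
E
```

```text
t 7.38 pos [ 0.5145 -0.3418  0.256 ] xax [-0.713  0.701 -0.007] zax [ 0.009 -0.002 -1.   ] j [-0.71  0.02  1.61  0.    1.51 -1.5 ] F [4.1 3.2 0.8] gw 49.7 gf 0.0
[0.58703939 0.19346928 0.006     ]
shift [ 0.242  1.784 -0.5  ] turn [ 0.005  0.003 -1.08 ] rows 14
shift [ 0.242  1.784 -0.5  ] turn [ 0.193 -0.007 -1.072] rows 14
shift [0.218 0.973 0.147] turn [-0.006  0.004  1.45 ] rows 19
```

Call:
arm_command(
  rows=[
    [45, [0.2, 0.9, 0.15], [0, 0, -0.54]],
    [45, [0.2, 0.9, 0.15], [0, 0, -0.54]],
    [45, [0.2, 0.9, 0.15], [0, 0, -0.54]],
    [45, [0.2, 0.9, 0.15], [0, 0, -0.54]],
    [45, [0.2, 0.9, 0.15], [0, 0, -0.54]],
    [45, [0.2, 0.9, 0.15], [0, 0, -0.54]],
    [45, [0.2, 0.9, 0.15], [0, 0, -0.54]],
    [45, [0.2, 0.9, 0.15], [0, 0, -0.54]],
    [45, [0.2, 0.9, 0.15], [0, 0, -0.54]],
    [45, [0.2, 0.9, 0.15], [0, 0, -0.54]],
  ],
)

```text
time: 8.22
tool_pos: [0.5721, -0.0771, 0.2935]
tool_rot: [0.0, 0.726, 0.687, -0.0]
contact_force: [0.6, 0.6, -0.3]
gripper_width: 0.524
grasp_force: 0.0
```

Call:
arm_command(
  rows=[
    [45, [0, 0.88, 0], [0, 0, -0.54]],
    [45, [0, 0.88, 0], [0, 0, -0.54]],
    [45, [0, 0.88, 0], [0, 0, -0.54]],
    [45, [0, 0.88, 0], [0, 0, -0.54]],
    [45, [0, 0.88, 0], [0, 0, -0.54]],
    [45, [0, 0.88, 0], [0, 0, -0.54]],
    [45, [0, 0.88, 0], [0, 0, -0.54]],
    [45, [0, 0.88, 0], [0, 0, -0.54]],
    [45, [0, 0.88, 0], [0, 0, -0.54]],
    [45, [0, 0.88, 0], [0, 0, -0.54]],
  ],
)

```text
time: 9.05
tool_pos: [0.5724, 0.1856, 0.2928]
tool_rot: [0.0, 0.945, 0.326, -0.0]
contact_force: [0.6, -1.0, 0.3]
gripper_width: 0.523
grasp_force: 0.0
```

```bash
python3 - <<'E'
from h import *
st()
g,a,t=pick((.620,.2195),38.3);print(g)
rel(g+[0,0,.05],a,t);rel(g,a,t)
E
```

```text
t 9.05 pos [0.5724 0.1856 0.2928] xax [ 0.787  0.617 -0.001] zax [-0.001 -0.001 -1.   ] j [ 0.19 -0.03  1.6  -0.    1.58  1.1 ] F [ 0.6 -1.   0.3] gw 44.7 gf 0.0
[0.58703939 0.19346928 0.006     ]
shift [ 0.049  0.026 -0.789] turn [ 0.104 -0.131  0.002] rows 6
shift [ 0.049  0.026 -0.956] turn [ 0.104 -0.131  0.002] rows 7
```

Call:
arm_command(
  rows=[
    [45, [0.05, 0.026, -0.13], [0.104, -0.131, 0]],
    [45, [0.05, 0.026, -0.26], [0.104, -0.131, 0]],
    [45, [0.05, 0.026, -0.39], [0.104, -0.131, 0]],
    [45, [0.05, 0.026, -0.52], [0.104, -0.131, 0]],
    [45, [0.05, 0.026, -0.65], [0.104, -0.131, 0]],
    [45, [0.05, 0.026, -0.75], [0.104, -0.131, 0]],
    [45, [0.05, 0.026, -0.82], [0.104, -0.131, 0]],
    [45, [0.05, 0.026, -0.88], [0.104, -0.131, 0]],
    [45, [0.05, 0.026, -0.92], [0.104, -0.131, 0]],
    [45, [0.05, 0.026, -0.95], [0.104, -0.131, 0]],
    [45, [0.05, 0.026, -0.95], [0.104, -0.131, 0]],
    [45, [0.05, 0.026, -0.95], [0.104, -0.131, 0]],
  ],
)

```text
time: 10.05
tool_pos: [0.5877, 0.1943, 0.0087]
tool_rot: [-0.043, 0.937, 0.323, 0.124]
contact_force: [-0.7, -0.1, 0.3]
gripper_width: 0.527
grasp_force: 0.0
```

```bash
python3 - <<'E'
from h import *
st()
f=grab('top'); show(chisels(f))
g,a,t=pick((.620,.2195),38.3);rel(g,a,t)
E
```

```text
t 10.05 pos [0.5877 0.1943 0.0087] xax [0.76  0.595 0.26 ] zax [ 0.204  0.161 -0.966] j [0.14 0.14 1.94 0.18 0.84 0.94] F [-0.7 -0.1  0.3] gw 45.0 gf 0.0
px [200.  278.5] c [0.359 0.315 0.014] L 0.143 yaw 28.1 hue 19.0 29 w 7.2 z 0.012
px [225.  265.5] c [0.399 0.235 0.014] L 0.094 yaw 36.9 hue -1 0 w 7.0 z 0.01
px [177.9 226.6] c [0.528 0.39  0.014] L 0.145 yaw 19.5 hue -1 0 w 7.6 z 0.009
px [200.  213.1] c [0.572 0.318 0.014] L 0.143 yaw 40.8 hue 2.0 25 w 6.7 z 0.01
px [230.6 162.2] c [0.743 0.219 0.014] L 0.188 yaw 70.1 hue -1 0 w 13.3 z 0.004
shift [-0.004 -0.004 -0.012] turn [-0.001  0.001  0.002] rows 1
```

Call:
arm_command(
  rows=[
    [45, [-0.004, -0.004, -0.008], [0, 0, 0]],
    [0, [-0.004, -0.004, -0.008], [0, 0, 0]],
    [0, [-0.004, -0.004, -0.008], [0, 0, 0]],
    [0, [-0.004, -0.004, -0.008], [0, 0, 0]],
    [0, [-0.004, -0.004, -0.008], [0, 0, 0]],
    [0, [-0.004, -0.004, -0.008], [0, 0, 0]],
    [0, [-0.004, -0.004, -0.008], [0, 0, 0]],
    [0, [-0.004, -0.004, -0.008], [0, 0, 0]],
  ],
)

```text
time: 10.77
tool_pos: [0.5867, 0.1938, 0.0069]
tool_rot: [-0.043, 0.937, 0.324, 0.124]
contact_force: [-2.2, -0.8, 6.6]
gripper_width: 0.139
grasp_force: 61.4
```

Call:
arm_command(
  rows=[
    [0, [0, 0, 0.1], [0, 0, 0]],
    [0, [0, 0, 0.2], [0, 0, 0]],
    [0, [0, 0, 0.3], [0, 0, 0]],
    [0, [0, 0, 0.4], [0, 0, 0]],
    [0, [0, 0, 0.5], [0, 0, 0]],
    [0, [0, 0, 0.6], [0, 0, 0]],
    [0, [0, 0, 0.7], [0, 0, 0]],
    [0, [0, 0, 0.8], [0, 0, 0]],
    [0, [0, 0, 0.87], [0, 0, 0]],
    [0, [0, 0, 0.87], [0, 0, 0]],
  ],
)

```text
time: 11.6
tool_pos: [0.588, 0.1941, 0.2728]
tool_rot: [-0.043, 0.936, 0.324, 0.128]
contact_force: [0.9, 0.1, -1.0]
gripper_width: 0.14
grasp_force: 60.7
```

```bash
python3 - <<'E'
from h import *
st();f=pose(200,0)[1]
p=np.array([.495,-.002,.27])+f*.01
rel(p,218,68);rel(p,200,68)
E
```

```text
t 11.6 pos [0.588  0.1941 0.2728] xax [0.757 0.596 0.267] zax [ 0.212  0.163 -0.964] j [ 0.14 -0.15  1.75  0.14  1.3   1.02] F [ 0.9  0.1 -1. ] gw 11.9 gf 60.7
shift [-0.341 -0.665 -0.009] turn [-0.571  0.731 -0.003] rows 12
shift [-0.341 -0.665 -0.009] turn [-0.451  0.815 -0.166] rows 12
```

Call:
arm_command(
  rows=[
    [0, [-0.03, -0.05, 0], [-0.04, 0.07, -0.015]],
    [0, [-0.06, -0.1, 0], [-0.08, 0.14, -0.03]],
    [0, [-0.09, -0.15, 0], [-0.12, 0.21, -0.045]],
    [0, [-0.12, -0.2, 0], [-0.16, 0.28, -0.06]],
    [0, [-0.15, -0.25, 0], [-0.2, 0.35, -0.075]],
    [0, [-0.18, -0.3, 0], [-0.24, 0.42, -0.09]],
    [0, [-0.2, -0.35, 0], [-0.28, 0.49, -0.105]],
    [0, [-0.22, -0.4, 0], [-0.32, 0.56, -0.12]],
    [0, [-0.24, -0.45, 0], [-0.36, 0.64, -0.135]],
    [0, [-0.27, -0.5, 0], [-0.4, 0.72, -0.15]],
    [0, [-0.3, -0.58, 0], [-0.45, 0.815, -0.166]],
    [0, [-0.34, -0.665, 0], [-0.45, 0.815, -0.166]],
  ],
)

```text
time: 12.6
tool_pos: [0.4835, -0.0062, 0.2639]
tool_rot: [0.096, 0.812, 0.142, -0.557]
contact_force: [0.3, -0.7, -3.7]
gripper_width: 0.136
grasp_force: 62.6
```

```bash
python3 - <<'E'
from h import *
st();f=pose(200,0)[1]
p=np.array([.495,-.002,.27])+f*.01
rel(p,200,68);grab('side','drop1')
E
```

```text
t 12.6 pos [ 0.4835 -0.0062  0.2639] xax [ 0.338  0.124 -0.933] zax [-0.878 -0.314 -0.36 ] j [ 0.01  0.41  1.44 -0.47  2.41  1.08] F [ 0.3 -0.7 -3.7] gw 11.6 gf 62.6
shift [0.007 0.003 0.02 ] turn [ 0.002 -0.01   0.003] rows 1
```

View pics/drop1.png

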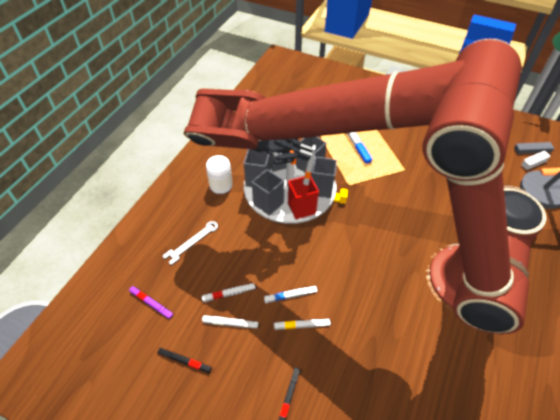

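The arm is over the carousel and the chisel hangs upright just above the red cup at (306,180). Lower and release.

Call:
arm_command(
  rows=[
    [0, [0.007, 0.005, -0.06], [0, 0, 0]],
    [0, [0.007, 0.005, -0.12], [0, 0, 0]],
    [0, [0.007, 0.005, -0.17], [0, 0, 0]],
    [0, [0.007, 0.005, -0.2], [0, 0, 0]],
    [0, [0.007, 0.005, -0.2], [0, 0, 0]],
  ],
)

```text
time: 13.07
tool_pos: [0.4849, -0.0038, 0.204]
tool_rot: [0.095, 0.813, 0.143, -0.556]
contact_force: [-0.2, 0.6, -2.0]
gripper_width: 0.14
grasp_force: 62.6
```

```bash
python3 - <<'E'
from h import *
st();f=grab('side');cv2.imwrite('pics/d1c.png',cv2.resize(cv2.cvtColor(f['color'][110:230,230:370],cv2.COLOR_RGB2BGR),None,fx=4,fy=4))
E
```

```text
t 13.07 pos [ 0.4849 -0.0038  0.204 ] xax [ 0.342  0.126 -0.931] zax [-0.877 -0.314 -0.364] j [ 0.01  0.48  1.46 -0.43  2.33  1.14] F [-0.2  0.6 -2. ] gw 11.9 gf 62.6
```

View pics/d1c.png

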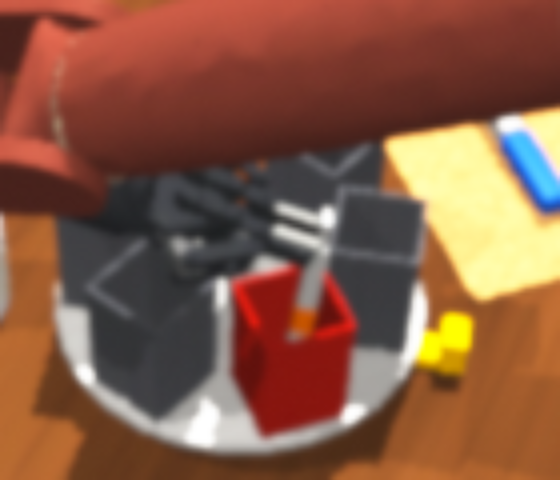

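The chisel is inside the red cup at crop (305,320), so release.

Call:
arm_command(
  rows=[
    [45, [0, 0, 0], [0, 0, 0]],
    [45, [0, 0, 0], [0, 0, 0]],
    [45, [0, 0, 0], [0, 0, 0]],
    [45, [0, 0, 0], [0, 0, 0]],
    [45, [0, 0, 0.1], [0, 0, 0]],
    [45, [0.05, 0, 0.2], [0, 0, 0]],
    [45, [0.1, 0.05, 0.3], [0, 0, 0]],
    [45, [0.2, 0.1, 0.32], [0, 0, 0]],
  ],
)

```text
time: 13.78
tool_pos: [0.5466, 0.026, 0.31]
tool_rot: [0.096, 0.817, 0.14, -0.551]
contact_force: [0.9, -0.6, 1.4]
gripper_width: 0.528
grasp_force: 0.0
```

```bash
python3 - <<'E'
from h import *
st();f=grab('side')
P=cloud(f);z=P[...,2];m=(z>.1)&(np.hypot(P[...,0]-.495,P[...,1]+.002)<.042)
hs=cv2.cvtColor(f['color'],cv2.COLOR_RGB2HSV);q=P[m&(z>.146)];print(len(q),q.mean(0),q[:,2].max())
g,a,t=pick((.571,.3185),40.8);print(g)
rel(g+[0,0,.2],a,t)
E
```

```text
t 13.78 pos [0.5466 0.026  0.31  ] xax [ 0.354  0.124 -0.927] zax [-0.874 -0.311 -0.375] j [ 0.05  0.51  1.22 -0.48  2.52  1.06] F [ 0.9 -0.6  1.4] gw 45.1 gf 0.0
49 [ 0.47169753 -0.00785611  0.16225136] 0.17834757804945472
[0.53920621 0.29105633 0.006     ]
shift [-0.037  0.877 -0.339] turn [ 0.467 -0.799  0.192] rows 12
```

Chisel top stands at 0.178 m, i.e. on the cup floor. Next: red.

Call:
arm_command(
  rows=[
    [45, [0, 0.1, 0], [0.04, -0.07, 0.016]],
    [45, [0, 0.2, 0], [0.08, -0.14, 0.032]],
    [45, [0, 0.3, 0], [0.12, -0.21, 0.05]],
    [45, [0, 0.4, 0], [0.16, -0.28, 0.064]],
    [45, [0, 0.5, 0], [0.2, -0.35, 0.08]],
    [45, [0, 0.6, 0], [0.24, -0.42, 0.1]],
    [45, [0, 0.7, 0], [0.28, -0.49, 0.115]],
    [45, [0, 0.8, -0.05], [0.32, -0.56, 0.13]],
    [45, [0, 0.877, -0.1], [0.36, -0.63, 0.15]],
    [45, [-0.037, 0.877, -0.2], [0.4, -0.7, 0.17]],
    [45, [-0.037, 0.877, -0.3], [0.467, -0.799, 0.192]],
    [45, [-0.037, 0.877, -0.34], [0.467, -0.799, 0.192]],
  ],
)

```text
time: 14.83
tool_pos: [0.5323, 0.2888, 0.1976]
tool_rot: [-0.045, 0.929, 0.348, 0.118]
contact_force: [-1.4, -0.3, -0.9]
gripper_width: 0.53
grasp_force: 0.0
```

```bash
python3 - <<'E'
from h import *
st();f=grab('top');show(chisels(f))
g,a,t=pick((.571,.3185),40.8);print(g)
rel(g,a,t)
E
```

```text
t 14.83 pos [0.5323 0.2888 0.1976] xax [0.73  0.636 0.251] zax [ 0.188  0.166 -0.968] j [ 0.33 -0.13  1.86  0.1   1.18  1.15] F [-1.4 -0.3 -0.9] gw 45.3 gf 0.0
px [197.8 276.3] c [0.366 0.322 0.014] L 0.131 yaw 28.5 hue 23.5 6 w 6.8 z 0.009
px [177.7 227.1] c [0.526 0.39  0.014] L 0.148 yaw 19.1 hue -1 0 w 7.2 z 0.01
px [230.6 162.2] c [0.743 0.219 0.014] L 0.188 yaw 70.1 hue -1 0 w 13.3 z 0.004
[0.53920621 0.29105633 0.006     ]
shift [ 0.041  0.016 -0.615] turn [ 0.005 -0.01  -0.003] rows 5
```

Call:
arm_command(
  rows=[
    [45, [0, 0, -0.13], [0, 0, 0]],
    [45, [0, 0, -0.26], [0, 0, 0]],
    [45, [0, 0, -0.39], [0, 0, 0]],
    [45, [0, 0, -0.5], [0, 0, 0]],
    [45, [0, 0, -0.5], [0, 0, 0]],
    [45, [0, 0, -0.5], [0, 0, 0]],
    [45, [0, 0, -0.5], [0, 0, 0]],
  ],
)

```text
time: 15.47
tool_pos: [0.5373, 0.2896, 0.0541]
tool_rot: [-0.045, 0.929, 0.347, 0.119]
contact_force: [1.8, 0.2, 0.5]
gripper_width: 0.528
grasp_force: 0.0
```

```bash
python3 - <<'E'
from h import *
st();f=grab('side');show(chisels(f))
g,a,t=pick((.571,.3185),40.8);print(g)
rel(g,a,t)
E
```

```text
t 15.47 pos [0.5373 0.2896 0.0541] xax [0.731 0.634 0.253] zax [ 0.191  0.166 -0.967] j [0.33 0.05 1.95 0.12 0.91 1.12] F [1.8 0.2 0.5] gw 45.1 gf 0.0
px [284.  409.5] c [0.315 0.523 0.014] L 0.029 yaw 95.4 hue 3.0 106 w 7.9 z 0.013
px [229.5 321.6] c [0.527 0.393 0.014] L 0.141 yaw 17.8 hue -1 0 w 8.9 z 0.011
px [150.9 301.5] c [0.739 0.431 0.014] L 0.14 yaw 171.4 hue 145.0 158 w 6.7 z 0.013
px [296.7 309.3] c [0.387 0.29  0.014] L 0.159 yaw 35.5 hue 12.0 388 w 42.3 z 0.009
px [222.3 292.7] c [0.583 0.33  0.014] L 0.112 yaw 41.6 hue 3.0 57 w 7.9 z 0.012
px [200.5 254.5] c [0.695 0.25  0.014] L 0.212 yaw 72.4 hue 12.0 279 w 48.6 z 0.002
[0.53920621 0.29105633 0.006     ]
shift [ 0.005  0.004 -0.164] turn [ 0.002 -0.002 -0.001] rows 2
```

Red is in place; descend and grip, lift.

Call:
arm_command(
  rows=[
    [45, [0.005, 0.004, -0.1], [0, 0, 0]],
    [45, [0.005, 0.004, -0.15], [0, 0, 0]],
    [45, [0.005, 0.004, -0.16], [0, 0, 0]],
    [45, [0.005, 0.004, -0.16], [0, 0, 0]],
    [0, [0.005, 0.004, -0.16], [0, 0, 0]],
    [0, [0.005, 0.004, -0.16], [0, 0, 0]],
    [0, [0.005, 0.004, -0.16], [0, 0, 0]],
    [0, [0.005, 0.004, -0.16], [0, 0, 0]],
    [0, [0.005, 0.004, -0.16], [0, 0, 0]],
    [0, [0.005, 0.004, -0.16], [0, 0, 0]],
    [0, [0.005, 0.004, -0.16], [0, 0, 0]],
  ],
)

```text
time: 16.43
tool_pos: [0.5384, 0.2906, 0.0056]
tool_rot: [-0.045, 0.929, 0.347, 0.12]
contact_force: [-2.0, -1.6, 6.1]
gripper_width: 0.136
grasp_force: 60.9
```

Call:
arm_command(
  rows=[
    [0, [0, 0, 0.1], [0, 0, 0]],
    [0, [0, 0, 0.2], [0, 0, 0]],
    [0, [0, 0, 0.3], [0, 0, 0]],
    [0, [0, 0, 0.4], [0, 0, 0]],
    [0, [0, 0, 0.5], [0, 0, 0]],
    [0, [0, 0, 0.6], [0, 0, 0]],
    [0, [0, 0, 0.7], [0, 0, 0]],
    [0, [0, 0, 0.8], [0, 0, 0]],
    [0, [0, 0, 0.9], [0, 0, 0]],
    [0, [0, 0, 0.9], [0, 0, 0]],
    [0, [0, 0, 0.9], [0, 0, 0]],
  ],
)

```text
time: 17.35
tool_pos: [0.5372, 0.2902, 0.2758]
tool_rot: [-0.045, 0.929, 0.347, 0.12]
contact_force: [0.2, 0.3, -2.7]
gripper_width: 0.137
grasp_force: 59.9
```

```bash
python3 - <<'E'
from h import *
st();f=pose(200,0)[1]
p=np.array([.495,-.002,.28])+f*.004;print(p)
rel(p,200,68)
E
```

```text
t 17.35 pos [0.5372 0.2902 0.2758] xax [0.731 0.634 0.254] zax [ 0.192  0.166 -0.967] j [ 0.33 -0.17  1.76  0.1   1.31  1.17] F [ 0.2  0.3 -2.7] gw 11.7 gf 59.9
[ 0.49124123 -0.00336808  0.28      ]
shift [-0.153 -0.979  0.014] turn [-0.468  0.796 -0.191] rows 12
```

Call:
arm_command(
  rows=[
    [0, [-0.02, -0.08, 0], [-0.04, 0.07, -0.016]],
    [0, [-0.04, -0.16, 0], [-0.08, 0.14, -0.032]],
    [0, [-0.05, -0.24, 0], [-0.12, 0.21, -0.05]],
    [0, [-0.06, -0.32, 0], [-0.16, 0.28, -0.064]],
    [0, [-0.07, -0.4, 0], [-0.2, 0.35, -0.08]],
    [0, [-0.08, -0.48, 0], [-0.24, 0.42, -0.1]],
    [0, [-0.09, -0.56, 0], [-0.28, 0.49, -0.115]],
    [0, [-0.1, -0.64, 0], [-0.32, 0.56, -0.13]],
    [0, [-0.11, -0.72, 0], [-0.36, 0.63, -0.15]],
    [0, [-0.12, -0.8, 0], [-0.4, 0.7, -0.17]],
    [0, [-0.135, -0.88, 0], [-0.468, 0.796, -0.191]],
    [0, [-0.135, -0.955, 0.014], [-0.468, 0.796, -0.191]],
  ],
)

```text
time: 18.35
tool_pos: [0.4948, 0.0024, 0.2737]
tool_rot: [0.097, 0.813, 0.143, -0.557]
contact_force: [-0.5, -0.4, -1.8]
gripper_width: 0.141
grasp_force: 59.9
```

Call:
arm_command(
  rows=[
    [0, [0, 0, 0], [0, 0, 0]],
    [0, [0, 0, 0], [0, 0, 0]],
  ],
)

```text
time: 18.52
tool_pos: [0.4951, 0.0027, 0.2735]
tool_rot: [0.096, 0.814, 0.143, -0.555]
contact_force: [0.7, 0.8, -0.7]
gripper_width: 0.139
grasp_force: 60.0
```

```bash
python3 - <<'E'
from h import *
st()
p=np.array([.497,.004,.205])
rel(p,200,68);f=grab('side');cv2.imwrite('pics/d2c.png',cv2.resize(cv2.cvtColor(f['color'][110:230,230:370],cv2.COLOR_RGB2BGR),None,fx=4,fy=4))
E
```

```text
t 18.52 pos [0.4951 0.0027 0.2735] xax [ 0.343  0.127 -0.931] zax [-0.876 -0.314 -0.366] j [ 0.02  0.43  1.4  -0.47  2.43  1.08] F [ 0.7  0.8 -0.7] gw 11.9 gf 60.0
shift [ 0.006  0.004 -0.228] turn [ 0.    -0.006  0.002] rows 2
```

View pics/d2c.png

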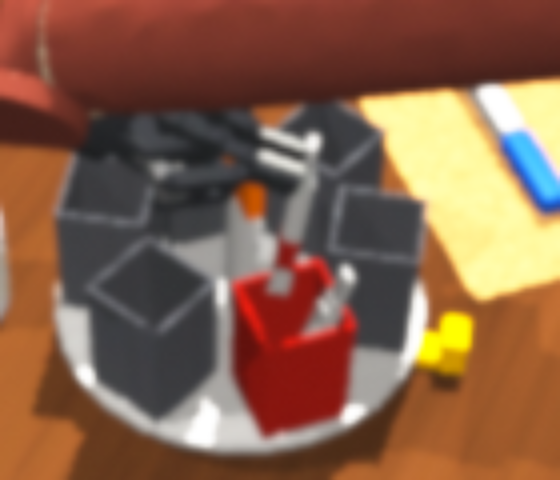

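First chisel leans at the right corner (crop 330,300); the new one is over the free half. Lower, release, retreat.

Call:
arm_command(
  rows=[
    [0, [0.004, 0.004, -0.06], [0, 0, 0]],
    [0, [0.004, 0.004, -0.12], [0, 0, 0]],
    [0, [0.004, 0.004, -0.18], [0, 0, 0]],
    [0, [0.004, 0.004, -0.22], [0, 0, 0]],
    [0, [0.004, 0.004, -0.22], [0, 0, 0]],
    [45, [0.004, 0.004, -0.22], [0, 0, 0]],
    [45, [0.004, 0.004, -0.22], [0, 0, 0]],
    [45, [0.004, 0.004, -0.22], [0, 0, 0]],
    [45, [0.004, 0.004, -0.22], [0, 0, 0]],
    [45, [0.004, 0.004, -0.12], [0, 0, 0]],
    [45, [0.05, 0.02, 0], [0, 0, 0]],
    [45, [0.1, 0.1, 0.1], [0, 0, 0]],
  ],
)

```text
time: 19.57
tool_pos: [0.5259, 0.0318, 0.3097]
tool_rot: [0.096, 0.816, 0.141, -0.553]
contact_force: [0.6, 1.1, -0.2]
gripper_width: 0.524
grasp_force: 0.0
```

```bash
cat >> h.py <<'E'
def cuptop(f):
    P=cloud(f);z=P[...,2];m=(np.hypot(P[...,0]-.495,P[...,1]+.002)<.05)&(z>.15)&(z<.24)
    n,l=cv2.connectedComponents(m.astype(np.uint8))
    for i in range(1,n):
        q=P[l==i]
        if len(q)>5: print('prot',len(q),q.mean(0).round(3),'zmax',q[:,2].max().round(3),'topxy',q[q[:,2]>q[:,2].max()-.01].mean(0).round(3))
E
python3 - <<'E'
from h import *
st();f=grab('side');cuptop(f);show(chisels(grab('top')))
g,a,t=pick((.4205,.2545),38);print('blue',g);rel(g+[0,0,.15],a,t)
g,a,t=pick((.526,.3915),18.4);print('white',g);rel(g+[0,0,.15],a,t)
E
```

```text
t 19.57 pos [0.5259 0.0318 0.3097] xax [ 0.349  0.123 -0.929] zax [-0.875 -0.313 -0.371] j [ 0.06  0.47  1.28 -0.46  2.51  1.08] F [ 0.6  1.1 -0.2] gw 44.8 gf 0.0
prot 79 [ 0.478 -0.005  0.164] zmax 0.178 topxy [ 0.476 -0.007  0.173]
px [199.5 278.8] c [0.358 0.316 0.014] L 0.144 yaw 30.1 hue 20.0 22 w 7.3 z 0.011
px [219.4 259. ] c [0.42  0.253 0.014] L 0.146 yaw 38.7 hue -1 0 w 7.2 z 0.008
px [177.9 227. ] c [0.527 0.389 0.014] L 0.141 yaw 20.5 hue -1 0 w 6.2 z 0.011
px [221.8 158.8] c [0.756 0.249 0.014] L 0.122 yaw 70.1 hue -1 0 w 12.3 z 0.004
blue [0.38740355 0.22864222 0.006     ]
shift [-0.47   0.644 -0.527] turn [ 0.448 -0.805  0.166] rows 12
white [0.48614721 0.37824274 0.006     ]
shift [-0.141  1.143 -0.527] turn [ 0.303 -0.866 -0.012] rows 12
```

Call:
arm_command(
  rows=[
    [45, [-0.04, 0.06, 0], [0.04, -0.07, 0.014]],
    [45, [-0.08, 0.12, 0], [0.08, -0.14, 0.028]],
    [45, [-0.12, 0.18, 0], [0.12, -0.21, 0.042]],
    [45, [-0.16, 0.24, 0], [0.16, -0.28, 0.056]],
    [45, [-0.2, 0.3, 0], [0.2, -0.35, 0.07]],
    [45, [-0.24, 0.36, 0], [0.24, -0.42, 0.085]],
    [45, [-0.28, 0.42, 0], [0.28, -0.49, 0.1]],
    [45, [-0.32, 0.48, -0.05], [0.32, -0.56, 0.115]],
    [45, [-0.36, 0.54, -0.1], [0.36, -0.63, 0.13]],
    [45, [-0.4, 0.6, -0.2], [0.4, -0.7, 0.145]],
    [45, [-0.47, 0.644, -0.3], [0.448, -0.805, 0.166]],
    [45, [-0.47, 0.644, -0.4], [0.448, -0.805, 0.166]],
  ],
)

```text
time: 20.67
tool_pos: [0.3829, 0.2283, 0.1869]
tool_rot: [-0.043, 0.936, 0.326, 0.122]
contact_force: [0.2, -0.8, 0.3]
gripper_width: 0.527
grasp_force: 0.0
```

Call:
arm_command(
  rows=[
    [45, [0, 0, -0.1], [0, 0, 0]],
    [45, [0, 0, -0.2], [0, 0, 0]],
    [45, [0, 0, -0.3], [0, 0, 0]],
    [45, [0, 0, -0.4], [0, 0, 0]],
    [45, [0, 0, -0.4], [0, 0, 0]],
    [45, [0, 0, -0.4], [0, 0, 0]],
  ],
)

```text
time: 21.17
tool_pos: [0.3835, 0.2262, 0.0658]
tool_rot: [-0.042, 0.938, 0.324, 0.116]
contact_force: [0.2, 0.5, 0.6]
gripper_width: 0.524
grasp_force: 0.0
```

```bash
python3 - <<'E'
from h import *
st();show(chisels(grab('side')))
g,a,t=pick((.4205,.2545),38);print('blue',g);rel(g,a,t)
E
```

```text
t 21.17 pos [0.3835 0.2262 0.0658] xax [0.763 0.599 0.245] zax [ 0.19   0.154 -0.97 ] j [ 0.31 -0.42  2.33  0.1   1.01  1.17] F [0.2 0.5 0.6] gw 44.7 gf 0.0
px [284.  409.5] c [0.315 0.523 0.014] L 0.029 yaw 95.4 hue 3.0 106 w 7.9 z 0.013
px [230.  321.6] c [0.526 0.393 0.014] L 0.144 yaw 17.8 hue -1 0 w 8.9 z 0.011
px [150.9 301.4] c [0.739 0.431 0.014] L 0.141 yaw 171.0 hue 145.0 167 w 6.5 z 0.013
px [296.7 307.6] c [0.389 0.286 0.014] L 0.165 yaw 30.5 hue 12.0 244 w 40.1 z 0.01
px [196.4 248.7] c [0.716 0.24  0.014] L 0.182 yaw 70.0 hue 12.0 94 w 32.0 z 0.004
blue [0.38740355 0.22864222 0.006     ]
shift [ 0.007  0.006 -0.207] turn [ 0.003 -0.006 -0.002] rows 2
```

Call:
arm_command(
  rows=[
    [45, [0.007, 0.006, -0.1], [0, 0, 0]],
    [45, [0.007, 0.006, -0.18], [0, 0, 0]],
    [45, [0.007, 0.006, -0.2], [0, 0, 0]],
    [45, [0.007, 0.006, -0.2], [0, 0, 0]],
    [0, [0.007, 0.006, -0.2], [0, 0, 0]],
    [0, [0.007, 0.006, -0.2], [0, 0, 0]],
    [0, [0.007, 0.006, -0.2], [0, 0, 0]],
    [0, [0.007, 0.006, -0.2], [0, 0, 0]],
    [0, [0.007, 0.006, -0.2], [0, 0, 0]],
    [0, [0.007, 0.006, -0.2], [0, 0, 0]],
    [0, [0.007, 0.006, -0.2], [0, 0, 0]],
  ],
)

```text
time: 22.13
tool_pos: [0.3892, 0.2291, 0.0099]
tool_rot: [-0.042, 0.937, 0.324, 0.12]
contact_force: [-1.5, -2.2, 6.2]
gripper_width: 0.132
grasp_force: 58.7
```

Call:
arm_command(
  rows=[
    [0, [0, 0, 0.1], [0, 0, 0]],
    [0, [0, 0, 0.2], [0, 0, 0]],
    [0, [0, 0, 0.3], [0, 0, 0]],
    [0, [0.05, 0, 0.4], [0, 0, 0]],
    [0, [0.1, 0, 0.5], [0, 0, 0]],
    [0, [0.15, 0, 0.6], [0, 0, 0]],
    [0, [0.2, 0, 0.7], [0, 0, 0]],
    [0, [0.25, 0, 0.8], [0, 0, 0]],
    [0, [0.3, 0, 0.9], [0, 0, 0]],
    [0, [0.3, 0, 0.9], [0, 0, 0]],
    [0, [0.3, 0, 0.9], [0, 0, 0]],
  ],
)

```text
time: 23.05
tool_pos: [0.4782, 0.2285, 0.28]
tool_rot: [-0.042, 0.937, 0.324, 0.12]
contact_force: [0.7, 0.3, -3.2]
gripper_width: 0.131
grasp_force: 59.0
```

```bash
python3 - <<'E'
from h import *
st()
rel([.499,.006,.28],200,68);cuptop(grab('side'))
E
```

```text
t 23.05 pos [0.4782 0.2285 0.28  ] xax [0.761 0.598 0.252] zax [ 0.198  0.156 -0.968] j [ 0.25 -0.37  1.93  0.1   1.36  1.15] F [ 0.7  0.3 -3.2] gw 11.2 gf 59.0
shift [ 0.069 -0.742  0.   ] turn [-0.448  0.805 -0.165] rows 12
prot 67 [ 0.476 -0.005  0.165] zmax 0.178 topxy [ 0.474 -0.007  0.173]
```

Call:
arm_command(
  rows=[
    [0, [0.0, -0.06, 0], [-0.04, 0.07, -0.014]],
    [0, [0.01, -0.12, 0], [-0.08, 0.14, -0.028]],
    [0, [0.02, -0.18, 0], [-0.12, 0.21, -0.042]],
    [0, [0.03, -0.24, 0], [-0.16, 0.28, -0.056]],
    [0, [0.04, -0.3, 0], [-0.2, 0.35, -0.07]],
    [0, [0.05, -0.36, 0], [-0.24, 0.42, -0.085]],
    [0, [0.06, -0.42, 0], [-0.28, 0.49, -0.1]],
    [0, [0.07, -0.48, 0], [-0.32, 0.56, -0.115]],
    [0, [0.07, -0.54, 0], [-0.36, 0.63, -0.13]],
    [0, [0.07, -0.62, 0], [-0.4, 0.72, -0.145]],
    [0, [0.07, -0.7, 0], [-0.448, 0.805, -0.165]],
    [0, [0.07, -0.74, 0], [-0.448, 0.805, -0.165]],
  ],
)

```text
time: 24.1
tool_pos: [0.4972, 0.0048, 0.2745]
tool_rot: [0.097, 0.813, 0.143, -0.556]
contact_force: [-0.3, -0.6, -2.0]
gripper_width: 0.129
grasp_force: 59.2
```

Call:
arm_command(
  rows=[
    [0, [0, 0, 0], [0, 0, 0]],
    [0, [0, 0, 0], [0, 0, 0]],
  ],
)

```text
time: 24.27
tool_pos: [0.4969, 0.0063, 0.2742]
tool_rot: [0.096, 0.814, 0.144, -0.554]
contact_force: [0.7, 0.5, -2.4]
gripper_width: 0.131
grasp_force: 59.3
```

```bash
python3 - <<'E'
from h import *
st()
p=np.array([.499,.006,.205])
rel(p,200,68);f=grab('side');cv2.imwrite('pics/d3c.png',cv2.resize(cv2.cvtColor(f['color'][110:230,230:370],cv2.COLOR_RGB2BGR),None,fx=4,fy=4))
E
```

```text
t 24.27 pos [0.4969 0.0063 0.2742] xax [ 0.344  0.128 -0.93 ] zax [-0.875 -0.316 -0.367] j [ 0.03  0.43  1.4  -0.47  2.43  1.08] F [ 0.7  0.5 -2.4] gw 11.2 gf 59.3
shift [ 0.007 -0.001 -0.231] turn [-0.    -0.006  0.001] rows 2
```

View pics/d3c.png

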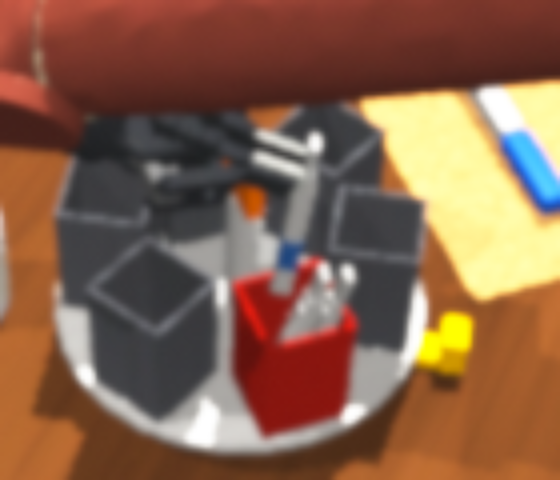

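Two chisels lean side by side to the right (crop 320–350,270); shift the third ~6 mm to the free left side, then lower and release.

Call:
arm_command(
  rows=[
    [0, [0.02, -0.02, -0.04], [0, 0, 0]],
    [0, [0.02, -0.02, -0.08], [0, 0, 0]],
    [0, [0.02, -0.02, -0.13], [0, 0, 0]],
    [0, [0.02, -0.02, -0.18], [0, 0, 0]],
    [0, [0.02, -0.02, -0.22], [0, 0, 0]],
    [0, [0.02, -0.02, -0.22], [0, 0, 0]],
  ],
)

```text
time: 24.82
tool_pos: [0.5027, 0.0006, 0.2074]
tool_rot: [0.096, 0.814, 0.144, -0.555]
contact_force: [1.2, -0.3, -1.7]
gripper_width: 0.135
grasp_force: 59.5
```

Call:
arm_command(
  rows=[
    [45, [0, 0, 0], [0, 0, 0]],
    [45, [0, 0, 0], [0, 0, 0]],
    [45, [0, 0, 0], [0, 0, 0]],
    [45, [0, 0, 0], [0, 0, 0]],
    [45, [0, 0, 0.1], [0, 0, 0]],
    [45, [0.03, 0.03, 0.22], [0, 0, 0]],
    [45, [0.08, 0.1, 0.3], [0, 0, 0]],
    [45, [0.08, 0.2, 0.3], [0, 0, 0]],
  ],
)

```text
time: 25.48
tool_pos: [0.5307, 0.0599, 0.3082]
tool_rot: [0.097, 0.819, 0.141, -0.548]
contact_force: [-0.1, -0.5, 0.7]
gripper_width: 0.531
grasp_force: 0.0
```

```bash
python3 - <<'E'
from h import *
st();f=grab('side');cuptop(f);show(chisels(grab('top')))
g,a,t=pick((.526,.3915),18.4);print('white',g);rel(g+[0,0,.15],a,t)
g,a,t=pick((.3605,.318),29.3);print('yel',g);rel(g+[0,0,.15],a,t)
E
```

```text
t 25.48 pos [0.5307 0.0599 0.3082] xax [ 0.36   0.125 -0.925] zax [-0.87  -0.313 -0.381] j [ 0.09  0.49  1.26 -0.41  2.53  1.14] F [-0.1 -0.5  0.7] gw 45.3 gf 0.0
prot 33 [0.478 0.004 0.164] zmax 0.177 topxy [0.475 0.003 0.173]
prot 41 [ 0.462 -0.001  0.164] zmax 0.176 topxy [ 0.459 -0.002  0.173]
prot 24 [0.485 0.029 0.162] zmax 0.171 topxy [0.484 0.03  0.167]
px [199.5 278.8] c [0.359 0.316 0.014] L 0.144 yaw 29.8 hue 23.0 12 w 7.4 z 0.01
px [177.9 227.1] c [0.526 0.389 0.014] L 0.141 yaw 19.5 hue -1 0 w 6.0 z 0.012
px [216.5 157.5] c [0.76  0.266 0.014] L 0.088 yaw 70.1 hue -1 0 w 13.3 z 0.004
white [0.48614721 0.37824274 0.006     ]
shift [-0.142  1.05  -0.492] turn [ 0.304 -0.87  -0.016] rows 12
yel [0.32387309 0.29744594 0.006     ]
shift [-0.683  0.781 -0.492] turn [ 0.385 -0.838  0.083] rows 12
```

All three are down (tops 0.171–0.178). Next: white.

Call:
arm_command(
  rows=[
    [45, [0, 0.1, 0], [0.025, -0.075, 0]],
    [45, [0, 0.2, 0], [0.05, -0.15, 0]],
    [45, [0, 0.3, 0], [0.08, -0.225, 0]],
    [45, [0, 0.4, 0], [0.1, -0.3, 0]],
    [45, [-0.05, 0.5, 0], [0.13, -0.375, 0]],
    [45, [-0.07, 0.6, 0], [0.155, -0.45, 0]],
    [45, [-0.09, 0.7, 0], [0.18, -0.525, 0]],
    [45, [-0.1, 0.8, -0.05], [0.21, -0.6, 0]],
    [45, [-0.12, 0.9, -0.1], [0.24, -0.69, 0]],
    [45, [-0.142, 1.0, -0.2], [0.27, -0.78, -0.01]],
    [45, [-0.142, 1.0, -0.3], [0.304, -0.87, -0.016]],
    [45, [-0.142, 1.0, -0.4], [0.304, -0.87, -0.016]],
  ],
)

```text
time: 26.58
tool_pos: [0.4841, 0.3614, 0.1811]
tool_rot: [-0.023, 0.978, 0.16, 0.129]
contact_force: [-0.2, -0.4, -0.5]
gripper_width: 0.529
grasp_force: 0.0
```

Call:
arm_command(
  rows=[
    [45, [0, 0.05, -0.1], [0, 0, 0]],
    [45, [0, 0.05, -0.2], [0, 0, 0]],
    [45, [0, 0.05, -0.3], [0, 0, 0]],
    [45, [0, 0.05, -0.4], [0, 0, 0]],
    [45, [0, 0.05, -0.4], [0, 0, 0]],
    [45, [0, 0.05, -0.4], [0, 0, 0]],
  ],
)

```text
time: 27.08
tool_pos: [0.484, 0.3741, 0.0591]
tool_rot: [-0.021, 0.979, 0.159, 0.124]
contact_force: [-0.9, -0.4, 0.2]
gripper_width: 0.524
grasp_force: 0.0
```

```bash
python3 - <<'E'
from h import *
st();show(chisels(grab('side')));show(chisels(grab('top')))
g,a,t=pick((.526,.3915),18.4);print('white',g);rel(g,a,t)
E
```

```text
t 27.08 pos [0.484  0.3741 0.0591] xax [0.919 0.305 0.249] zax [ 0.236  0.08  -0.968] j [ 0.56  0.05  1.94 -0.07  0.91  1.85] F [-0.9 -0.4  0.2] gw 44.8 gf 0.0
px [301.5 323.1] c [0.361 0.319 0.014] L 0.144 yaw 28.5 hue 29.0 76 w 7.9 z 0.011
px [221.7 320.6] c [0.546 0.399 0.014] L 0.102 yaw 17.8 hue -1 0 w 8.9 z 0.012
px [150.9 301.4] c [0.739 0.431 0.014] L 0.141 yaw 171.2 hue 145.0 167 w 6.5 z 0.013
px [190.9 241.3] c [0.743 0.225 0.014] L 0.184 yaw 70.6 hue 12.0 6 w 13.6 z 0.005
px [173.7 214. ] c [0.57  0.404 0.014] L 0.057 yaw 19.5 hue -1 0 w 7.6 z 0.01
px [230.6 162.2] c [0.743 0.219 0.014] L 0.188 yaw 70.1 hue -1 0 w 13.3 z 0.004
white [0.48614721 0.37824274 0.006     ]
shift [-0.002  0.008 -0.192] turn [-0.002 -0.002  0.   ] rows 2
```

Call:
arm_command(
  rows=[
    [45, [0, 0.007, -0.1], [0, 0, 0]],
    [45, [0, 0.007, -0.17], [0, 0, 0]],
    [45, [0, 0.007, -0.187], [0, 0, 0]],
    [45, [0, 0.007, -0.187], [0, 0, 0]],
    [0, [0, 0.007, -0.187], [0, 0, 0]],
    [0, [0, 0.007, -0.187], [0, 0, 0]],
    [0, [0, 0.007, -0.187], [0, 0, 0]],
    [0, [0, 0.007, -0.187], [0, 0, 0]],
    [0, [0, 0.007, -0.187], [0, 0, 0]],
    [0, [0, 0.007, -0.187], [0, 0, 0]],
    [0, [0, 0.007, -0.187], [0, 0, 0]],
  ],
)

```text
time: 28.1
tool_pos: [0.4874, 0.3787, 0.008]
tool_rot: [-0.023, 0.979, 0.158, 0.128]
contact_force: [-1.0, -0.8, 6.3]
gripper_width: 0.136
grasp_force: 60.7
```

Call:
arm_command(
  rows=[
    [0, [0, 0, 0.1], [0, 0, 0]],
    [0, [0, 0, 0.2], [0, 0, 0]],
    [0, [0, -0.05, 0.3], [0, 0, 0]],
    [0, [0, -0.1, 0.4], [0, 0, 0]],
    [0, [0, -0.15, 0.5], [0, 0, 0]],
    [0, [0, -0.2, 0.6], [0, 0, 0]],
    [0, [0, -0.25, 0.7], [0, 0, 0]],
    [0, [0, -0.3, 0.8], [0, 0, 0]],
    [0, [0, -0.35, 0.9], [0, 0, 0]],
    [0, [0, -0.4, 0.92], [0, 0, 0]],
    [0, [0, -0.4, 0.92], [0, 0, 0]],
  ],
)

```text
time: 29.02
tool_pos: [0.4867, 0.2561, 0.2856]
tool_rot: [-0.022, 0.979, 0.157, 0.129]
contact_force: [1.1, 0.2, -1.4]
gripper_width: 0.133
grasp_force: 59.7
```

```bash
python3 - <<'E'
from h import *
st()
rel([.505,-.002,.28],200,68);f=grab('top');cuptop(f);cuptop(grab('side'));cv2.imwrite('pics/t4.png',cv2.resize(cv2.cvtColor(f['color'][160:270,260:390],cv2.COLOR_RGB2BGR),None,fx=4,fy=4,interpolation=2))
E
```

```text
t 29.02 pos [0.4867 0.2561 0.2856] xax [0.917 0.302 0.26 ] zax [ 0.246  0.084 -0.966] j [ 0.35 -0.33  1.89 -0.01  1.32  1.6 ] F [ 1.1  0.2 -1.4] gw 11.3 gf 59.7
shift [ 0.061 -0.86  -0.019] turn [-0.304  0.872  0.017] rows 12
prot 16 [0.483 0.025 0.166] zmax 0.175 topxy [0.482 0.025 0.17 ]
prot 36 [ 0.468 -0.002  0.169] zmax 0.183 topxy [ 0.464 -0.003  0.176]
prot 33 [0.477 0.005 0.165] zmax 0.179 topxy [0.475 0.003 0.174]
prot 37 [ 0.462 -0.001  0.165] zmax 0.177 topxy [ 0.459 -0.002  0.173]
prot 24 [0.485 0.03  0.163] zmax 0.175 topxy [0.483 0.03  0.17 ]
```

View pics/t4.png

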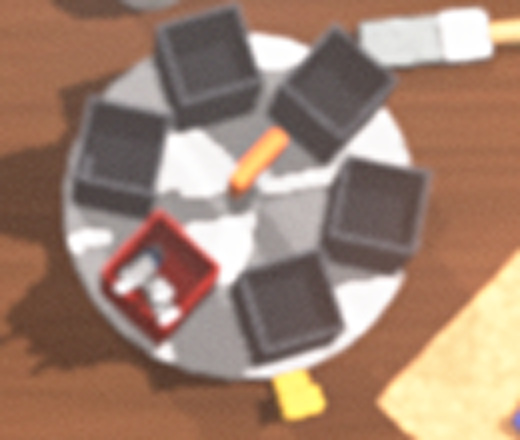

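All three rest against the outer (lower-left) wall at crop (130–165,265–315); the inner side (185,260) is free.

Call:
arm_command(
  rows=[
    [0, [0, -0.07, 0], [-0.025, 0.075, 0]],
    [0, [0, -0.14, 0], [-0.05, 0.15, 0]],
    [0, [0, -0.21, 0], [-0.08, 0.225, 0]],
    [0, [0, -0.28, 0], [-0.1, 0.3, 0]],
    [0, [0.01, -0.35, 0], [-0.13, 0.375, 0]],
    [0, [0.01, -0.42, 0], [-0.155, 0.45, 0]],
    [0, [0.01, -0.49, 0], [-0.18, 0.525, 0]],
    [0, [0.01, -0.56, 0], [-0.21, 0.6, 0]],
    [0, [0.01, -0.65, 0], [-0.24, 0.69, 0]],
    [0, [0.015, -0.74, 0], [-0.27, 0.78, 0.01]],
    [0, [0.015, -0.83, 0], [-0.304, 0.872, 0.017]],
    [0, [0.015, -0.92, 0], [-0.304, 0.872, 0.017]],
  ],
)

```text
time: 30.12
tool_pos: [0.49, -0.0188, 0.2771]
tool_rot: [0.097, 0.811, 0.145, -0.558]
contact_force: [0.1, -0.2, -3.2]
gripper_width: 0.137
grasp_force: 59.8
```

Call:
arm_command(
  rows=[
    [0, [0, 0, 0], [0, 0, 0]],
    [0, [0, 0, 0], [0, 0, 0]],
  ],
)

```text
time: 30.28
tool_pos: [0.4894, -0.0186, 0.2774]
tool_rot: [0.096, 0.813, 0.144, -0.556]
contact_force: [0.4, -0.3, -1.7]
gripper_width: 0.139
grasp_force: 59.8
```

```bash
python3 - <<'E'
from h import *
st()
p=np.array([.491,-.020,.205])
rel(p,200,68);f=grab('side');cv2.imwrite('pics/d4c.png',cv2.resize(cv2.cvtColor(f['color'][110:230,230:370],cv2.COLOR_RGB2BGR),None,fx=4,fy=4))
E
```

```text
t 30.28 pos [ 0.4894 -0.0186  0.2774] xax [ 0.34   0.128 -0.932] zax [-0.876 -0.316 -0.363] j [-0.01  0.41  1.42 -0.51  2.42  1.04] F [ 0.4 -0.3 -1.7] gw 11.8 gf 59.8
shift [ 0.005 -0.005 -0.241] turn [-0.    -0.008  0.001] rows 2
```

View pics/d4c.png

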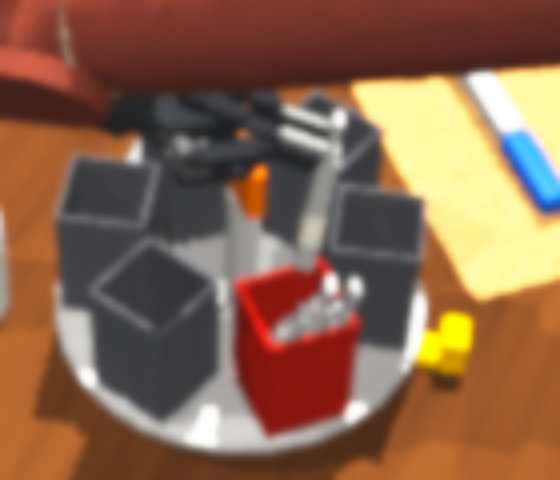

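The fourth hangs close to the cup's inner rim (crop 308,265); check the clearance by ray.

```bash
python3 - <<'E'
from h import *
f=grab('side');q=lambda x,y:(230+x/4,110+y/4)
print('bottom',[onz(f,*q(308,268),z).round(4) for z in(.16,.17)])
for n,p in(('left',(240,285)),('back',(322,262)),('right',(356,322)),('front',(272,345))):print(n,onz(f,*q(*p),.14).round(4))
P=cloud(f);print(P[174:177,304:310,:].round(3).reshape(-1,3).tolist())
E
```

```text
bottom [array([ 0.4975, -0.0163,  0.16  ]), array([ 0.4944, -0.0078,  0.17  ])]
left [0.5403 0.0018 0.14  ]
back [ 0.4969 -0.0428  0.14  ]
right [ 0.4542 -0.0016  0.14  ]
front [0.4981 0.042  0.14  ]
[[0.503, -0.006, 0.18], [0.499, -0.004, 0.183], [0.498, -0.009, 0.179], [0.496, -0.011, 0.179], [0.493, -0.01, 0.18], [0.533, -0.132, 0.04], [0.502, -0.004, 0.178], [0.5, -0.007, 0.176], [0.498, -0.008, 0.176], [0.494, -0.006, 0.18], [0.493, -0.01, 0.176], [0.501, -0.043, 0.14], [0.503, -0.008, 0.169], [0.5, -0.008, 0.171], [0.497, -0.006, 0.175], [0.495, -0.009, 0.172], [0.504, -0.042, 0.135], [0.501, -0.041, 0.138]]
```

Call:
arm_command(
  rows=[
    [0, [0.015, -0.015, -0.04], [0, 0, 0]],
    [0, [0.015, -0.015, -0.08], [0, 0, 0]],
    [0, [0.015, -0.015, -0.13], [0, 0, 0]],
    [0, [0.015, -0.015, -0.18], [0, 0, 0]],
    [0, [0.015, -0.015, -0.23], [0, 0, 0]],
    [0, [0.015, -0.015, -0.23], [0, 0, 0]],
  ],
)

```text
time: 30.88
tool_pos: [0.4927, -0.0228, 0.2076]
tool_rot: [0.096, 0.812, 0.145, -0.557]
contact_force: [-0.5, 0.4, -1.8]
gripper_width: 0.136
grasp_force: 59.8
```

Call:
arm_command(
  rows=[
    [45, [0, 0, 0], [0, 0, 0]],
    [45, [0, 0, 0], [0, 0, 0]],
    [45, [0, 0, 0], [0, 0, 0]],
    [45, [0, 0, 0], [0, 0, 0]],
    [45, [0, 0, 0.1], [0, 0, 0]],
    [45, [0.03, 0.03, 0.22], [0, 0, 0]],
    [45, [0.06, 0.1, 0.3], [0, 0, 0]],
    [45, [0.06, 0.2, 0.3], [0, 0, 0]],
  ],
)

```text
time: 31.55
tool_pos: [0.5148, 0.0366, 0.3091]
tool_rot: [0.097, 0.818, 0.142, -0.549]
contact_force: [0.5, 0.2, 0.9]
gripper_width: 0.526
grasp_force: 0.0
```

```bash
python3 - <<'E'
from h import *
st();f=grab('side');cuptop(f);show(chisels(grab('top')));show(chisels(f)[:1])
g,a,t=pick((.3605,.318),29.3);print('yel',g);rel(g+[0,0,.15],a,t)
E
```

```text
t 31.55 pos [0.5148 0.0366 0.3091] xax [ 0.357  0.126 -0.926] zax [-0.871 -0.314 -0.378] j [ 0.07  0.44  1.31 -0.44  2.5   1.1 ] F [0.5 0.2 0.9] gw 45.0 gf 0.0
prot 66 [ 0.482 -0.008  0.165] zmax 0.185 topxy [ 0.479 -0.01   0.178]
prot 36 [ 0.462 -0.001  0.165] zmax 0.177 topxy [ 0.46  -0.002  0.172]
prot 23 [0.485 0.029 0.162] zmax 0.172 topxy [0.484 0.029 0.167]
px [199.6 278.7] c [0.359 0.316 0.014] L 0.144 yaw 29.8 hue 20.0 24 w 7.3 z 0.011
px [218.8 156.9] c [0.762 0.259 0.014] L 0.098 yaw 78.5 hue -1 0 w 13.1 z 0.005
px [283.9 409.5] c [0.316 0.523 0.014] L 0.029 yaw 93.2 hue 3.0 107 w 8.2 z 0.013
yel [0.32387309 0.29744594 0.006     ]
shift [-0.631  0.859 -0.496] turn [ 0.386 -0.84   0.082] rows 12
```

Call:
arm_command(
  rows=[
    [45, [-0.05, 0.07, 0], [0.03, -0.07, 0.007]],
    [45, [-0.1, 0.14, 0], [0.06, -0.14, 0.014]],
    [45, [-0.15, 0.21, 0], [0.1, -0.21, 0.02]],
    [45, [-0.2, 0.28, 0], [0.13, -0.28, 0.028]],
    [45, [-0.25, 0.35, 0], [0.16, -0.35, 0.035]],
    [45, [-0.3, 0.42, 0], [0.19, -0.42, 0.042]],
    [45, [-0.36, 0.49, 0], [0.225, -0.49, 0.05]],
    [45, [-0.42, 0.57, -0.05], [0.26, -0.57, 0.058]],
    [45, [-0.49, 0.66, -0.1], [0.3, -0.65, 0.065]],
    [45, [-0.56, 0.76, -0.2], [0.34, -0.74, 0.075]],
    [45, [-0.631, 0.859, -0.3], [0.386, -0.84, 0.082]],
    [45, [-0.631, 0.859, -0.4], [0.386, -0.84, 0.082]],
  ],
)

```text
time: 32.65
tool_pos: [0.3228, 0.2975, 0.1848]
tool_rot: [-0.037, 0.958, 0.252, 0.129]
contact_force: [0.9, -1.2, -0.2]
gripper_width: 0.525
grasp_force: 0.0
```

Call:
arm_command(
  rows=[
    [45, [0, 0, -0.1], [0, 0, 0]],
    [45, [0, 0, -0.2], [0, 0, 0]],
    [45, [0, 0, -0.3], [0, 0, 0]],
    [45, [0, 0, -0.4], [0, 0, 0]],
    [45, [0, 0, -0.4], [0, 0, 0]],
    [45, [0, 0, -0.4], [0, 0, 0]],
  ],
)

```text
time: 33.15
tool_pos: [0.3219, 0.2936, 0.0605]
tool_rot: [-0.033, 0.96, 0.251, 0.121]
contact_force: [-0.2, 0.1, 1.6]
gripper_width: 0.526
grasp_force: 0.0
```

```bash
python3 - <<'E'
from h import *
f=grab('side');cuptop(f);show(chisels(f));t=grab('top');cuptop(t)
st();g,a,t=pick((.3605,.318),29.3);print('yel',g);rel(g,a,t)
E
```

```text
prot 67 [ 0.482 -0.007  0.165] zmax 0.18 topxy [ 0.48  -0.009  0.174]
prot 40 [ 0.462 -0.     0.165] zmax 0.179 topxy [ 0.459 -0.001  0.174]
prot 24 [0.485 0.029 0.163] zmax 0.174 topxy [0.484 0.03  0.168]
px [284.  409.5] c [0.315 0.523 0.014] L 0.029 yaw 95.4 hue 3.0 106 w 7.9 z 0.013
px [295.7 317.8] c [0.38  0.312 0.014] L 0.119 yaw 32.4 hue 15.0 161 w 21.2 z 0.01
px [150.9 301.4] c [0.739 0.431 0.014] L 0.141 yaw 171.0 hue 145.0 164 w 6.5 z 0.013
px [196.4 248.7] c [0.716 0.24  0.014] L 0.182 yaw 70.0 hue 12.0 94 w 32.0 z 0.004
prot 17 [0.484 0.025 0.164] zmax 0.171 topxy [0.482 0.026 0.168]
prot 18 [ 0.485 -0.024  0.169] zmax 0.181 topxy [ 0.484 -0.026  0.177]
prot 37 [ 0.468 -0.002  0.169] zmax 0.182 topxy [ 0.466 -0.003  0.177]
t 33.25 pos [0.3245 0.2954 0.0643] xax [0.843 0.472 0.257] zax [ 0.222  0.129 -0.966] j [ 0.58 -0.45  2.35 -0.02  0.98  1.64] F [0.3 0.1 0. ] gw 45.4 gf 0.0
yel [0.32387309 0.29744594 0.006     ]
shift [-0.002  0.007 -0.194] turn [-0.001 -0.002 -0.   ] rows 2
```

Call:
arm_command(
  rows=[
    [45, [0, 0.007, -0.1], [0, 0, 0]],
    [45, [0, 0.007, -0.17], [0, 0, 0]],
    [45, [0, 0.007, -0.19], [0, 0, 0]],
    [45, [0, 0.007, -0.19], [0, 0, 0]],
    [0, [0, 0.007, -0.19], [0, 0, 0]],
    [0, [0, 0.007, -0.19], [0, 0, 0]],
    [0, [0, 0.007, -0.19], [0, 0, 0]],
    [0, [0, 0.007, -0.19], [0, 0, 0]],
    [0, [0, 0.007, -0.19], [0, 0, 0]],
    [0, [0, 0.007, -0.19], [0, 0, 0]],
    [0, [0, 0.007, -0.19], [0, 0, 0]],
  ],
)

```text
time: 34.17
tool_pos: [0.325, 0.298, 0.0076]
tool_rot: [-0.035, 0.959, 0.251, 0.125]
contact_force: [-0.9, -1.9, 7.3]
gripper_width: 0.137
grasp_force: 60.3
```

Call:
arm_command(
  rows=[
    [0, [0, 0, 0.1], [0, 0, 0]],
    [0, [0, 0, 0.2], [0, 0, 0]],
    [0, [0.08, 0, 0.3], [0, 0, 0]],
    [0, [0.16, 0, 0.4], [0, 0, 0]],
    [0, [0.24, 0, 0.5], [0, 0, 0]],
    [0, [0.32, -0.05, 0.6], [0, 0, 0]],
    [0, [0.4, -0.1, 0.7], [0, 0, 0]],
    [0, [0.45, -0.15, 0.8], [0, 0, 0]],
    [0, [0.5, -0.2, 0.9], [0, 0, 0]],
    [0, [0.5, -0.2, 0.94], [0, 0, 0]],
    [0, [0.5, -0.2, 0.94], [0, 0, 0]],
  ],
)

```text
time: 35.08
tool_pos: [0.4751, 0.2367, 0.292]
tool_rot: [-0.034, 0.959, 0.25, 0.127]
contact_force: [0.1, 0.5, -1.1]
gripper_width: 0.138
grasp_force: 59.3
```

```bash
python3 - <<'E'
from h import *
st()
rel([.496,-.016,.285],200,68)
E
```

```text
t 35.08 pos [0.4751 0.2367 0.292 ] xax [0.843 0.47  0.261] zax [ 0.226  0.129 -0.965] j [ 0.29 -0.39  1.92  0.06  1.35  1.35] F [ 0.1  0.5 -1.1] gw 11.8 gf 59.3
shift [ 0.07  -0.842 -0.023] turn [-0.386  0.84  -0.082] rows 12
```

Call:
arm_command(
  rows=[
    [0, [0, -0.07, 0], [-0.03, 0.07, -0.007]],
    [0, [0.01, -0.14, 0], [-0.06, 0.14, -0.014]],
    [0, [0.02, -0.21, 0], [-0.1, 0.21, -0.02]],
    [0, [0.03, -0.28, 0], [-0.13, 0.28, -0.028]],
    [0, [0.04, -0.35, 0], [-0.16, 0.35, -0.035]],
    [0, [0.05, -0.42, 0], [-0.19, 0.42, -0.042]],
    [0, [0.06, -0.49, 0], [-0.225, 0.49, -0.05]],
    [0, [0.07, -0.56, 0], [-0.26, 0.57, -0.058]],
    [0, [0.07, -0.63, 0], [-0.3, 0.65, -0.065]],
    [0, [0.07, -0.7, 0], [-0.34, 0.74, -0.075]],
    [0, [0.07, -0.78, 0], [-0.386, 0.84, -0.082]],
    [0, [0.07, -0.842, 0], [-0.386, 0.84, -0.082]],
  ],
)

```text
time: 36.08
tool_pos: [0.4937, -0.016, 0.2848]
tool_rot: [0.097, 0.812, 0.145, -0.557]
contact_force: [-0.3, -0.3, -1.8]
gripper_width: 0.135
grasp_force: 59.4
```

Call:
arm_command(
  rows=[
    [0, [0, 0, 0], [0, 0, 0]],
    [0, [0, 0, 0], [0, 0, 0]],
  ],
)

```text
time: 36.25
tool_pos: [0.4931, -0.0154, 0.2836]
tool_rot: [0.096, 0.813, 0.145, -0.556]
contact_force: [-0.2, 0.2, -1.3]
gripper_width: 0.136
grasp_force: 59.5
```

```bash
python3 - <<'E'
from h import *
st();f=grab('side');P=cloud(f)
rel([.496,-.016,.205],200,68)
m=(np.hypot(P[...,0]-.497,P[...,1]+.01)<.04)&(P[...,2]>.145)&(P[...,2]<.25)
n,l,s,c=cv2.connectedComponentsWithStats(m.astype(np.uint8))
for i in range(1,n):
    q=P[l==i]
    if len(q)>8: lo=q[q[:,2]<q[:,2].min()+.012];print(len(q),'low',lo.mean(0).round(3),'zmin/max',q[:,2].min().round(3),q[:,2].max().round(3))
cv2.imwrite('pics/d5c.png',cv2.resize(cv2.cvtColor(f['color'][110:230,230:370],cv2.COLOR_RGB2BGR),None,fx=4,fy=4))
E
```

```text
t 36.25 pos [ 0.4931 -0.0154  0.2836] xax [ 0.34   0.129 -0.932] zax [-0.876 -0.317 -0.363] j [-0.    0.41  1.41 -0.51  2.43  1.03] F [-0.2  0.2 -1.3] gw 11.6 gf 59.5
shift [ 0.008 -0.003 -0.268] turn [-0.001 -0.006 -0.   ] rows 2
114 low [ 0.503 -0.006  0.179] zmin/max 0.172 0.25
112 low [ 0.478 -0.004  0.151] zmin/max 0.145 0.182
14 low [0.493 0.024 0.151] zmin/max 0.145 0.172
```

View pics/d5c.png

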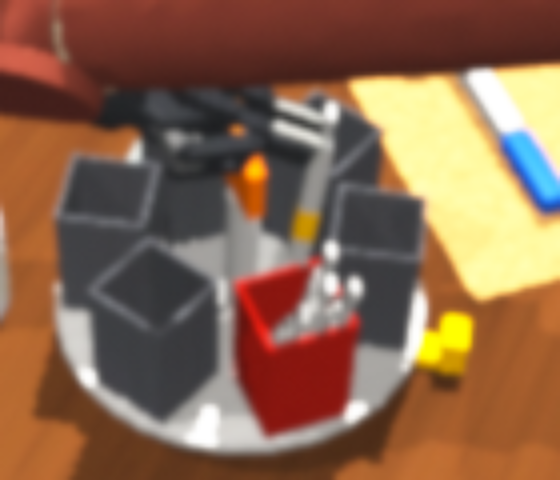

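The 4 loaded chisels lean right; left part of the mouth (crop 265,290) is free. Shift 11 mm that way and lower.

Call:
arm_command(
  rows=[
    [0, [0.037, 0.007, -0.04], [0, 0, 0]],
    [0, [0.037, 0.007, -0.08], [0, 0, 0]],
    [0, [0.037, 0.007, -0.12], [0, 0, 0]],
    [0, [0.037, 0.007, -0.16], [0, 0, 0]],
    [0, [0.037, 0.007, -0.2], [0, 0, 0]],
    [0, [0.037, 0.007, -0.24], [0, 0, 0]],
    [0, [0.037, 0.007, -0.26], [0, 0, 0]],
    [0, [0.037, 0.007, -0.26], [0, 0, 0]],
  ],
)

```text
time: 36.97
tool_pos: [0.5043, -0.0136, 0.207]
tool_rot: [0.096, 0.813, 0.144, -0.555]
contact_force: [-0.4, 0.3, -2.7]
gripper_width: 0.14
grasp_force: 59.5
```

```bash
python3 - <<'E'
from h import *
st();f=grab('side');cuptop(f)
E
```

```text
t 36.97 pos [ 0.5043 -0.0136  0.207 ] xax [ 0.342  0.128 -0.931] zax [-0.876 -0.317 -0.365] j [ 0.    0.51  1.41 -0.46  2.34  1.11] F [-0.4  0.3 -2.7] gw 11.9 gf 59.5
prot 311 [ 0.518 -0.001  0.212] zmax 0.238 topxy [0.527 0.004 0.233]
prot 66 [ 0.482 -0.008  0.165] zmax 0.183 topxy [ 0.481 -0.012  0.176]
prot 38 [ 0.462 -0.001  0.165] zmax 0.178 topxy [ 0.459 -0.002  0.174]
prot 24 [0.485 0.029 0.162] zmax 0.171 topxy [0.484 0.029 0.167]
```

No contact on the way in; release and retreat clear.

Call:
arm_command(
  rows=[
    [45, [0, 0, 0], [0, 0, 0]],
    [45, [0, 0, 0], [0, 0, 0]],
    [45, [0, 0, 0], [0, 0, 0]],
    [45, [0, 0, 0], [0, 0, 0]],
    [45, [0, 0, 0.1], [0, 0, 0]],
    [45, [0.03, 0.03, 0.22], [0, 0, 0]],
    [45, [0.1, 0.1, 0.3], [0, 0, 0]],
    [45, [0.15, 0.2, 0.35], [0, 0, 0]],
    [45, [0.2, 0.3, 0.35], [0, 0, 0]],
    [45, [0.2, 0.3, 0.35], [0, 0, 0]],
  ],
)

```text
time: 37.85
tool_pos: [0.5668, 0.0803, 0.3157]
tool_rot: [0.097, 0.815, 0.146, -0.552]
contact_force: [0.8, -0.7, -1.3]
gripper_width: 0.527
grasp_force: 0.0
```

```bash
python3 - <<'E'
from h import *
st();f=grab('side');cuptop(f);t=grab('top');cuptop(t);show(chisels(f))
a=cv2.resize(f['color'][120:225,235:355],None,fx=4,fy=4,interpolation=2);b=cv2.resize(t['color'][195:270,255:345],None,fx=4,fy=4,interpolation=2)
im=np.zeros((max(a.shape[0],b.shape[0]),800,3),np.uint8);a=a[:,:440];im[:a.shape[0],:a.shape[1]]=a;im[:b.shape[0],440:800]=b[:,:360]
cv2.imwrite('pics/all5.png',cv2.cvtColor(im,cv2.COLOR_RGB2BGR))
rel([.568,-.0705,.28],47,0);rel([.568,-.0705,.28],227,0);rel([.568,-.0705,.28],137,0);rel([.568,-.0705,.28],317,0)
E
```

```text
t 37.85 pos [0.5668 0.0803 0.3157] xax [ 0.348  0.131 -0.928] zax [-0.872 -0.32  -0.372] j [ 0.12  0.58  1.13 -0.42  2.58  1.12] F [ 0.8 -0.7 -1.3] gw 45.0 gf 0.0
prot 27 [ 0.501 -0.015  0.167] zmax 0.182 topxy [ 0.5   -0.017  0.177]
prot 60 [ 0.483 -0.007  0.166] zmax 0.18 topxy [ 0.481 -0.009  0.176]
prot 39 [ 0.462 -0.     0.165] zmax 0.178 topxy [ 0.46  -0.002  0.174]
prot 20 [0.493 0.037 0.166] zmax 0.175 topxy [0.491 0.036 0.171]
prot 18 [ 0.499 -0.019  0.171] zmax 0.184 topxy [ 0.498 -0.02   0.18 ]
prot 18 [0.492 0.03  0.166] zmax 0.179 topxy [0.49  0.032 0.173]
prot 16 [ 0.484 -0.022  0.171] zmax 0.186 topxy [ 0.484 -0.023  0.181]
prot 17 [0.477 0.002 0.167] zmax 0.18 topxy [ 0.475 -0.     0.174]
prot 19 [ 0.462 -0.004  0.168] zmax 0.18 topxy [ 0.459 -0.005  0.175]
px [283.9 409.5] c [0.316 0.523 0.014] L 0.029 yaw 95.4 hue 3.0 111 w 8.2 z 0.013
px [324.8 293.1] c [0.34  0.211 0.014] L 0.207 yaw 92.5 hue 12.0 690 w 14.7 z -0.001
px [314.9 268.2] c [0.392 0.157 0.014] L 0.096 yaw 89.4 hue 12.0 218 w 9.8 z -0.0
px [281.9 253.7] c [0.493 0.154 0.014] L 0.07 yaw 105.4 hue 12.0 78 w 5.5 z -0.001
px [263.4 259.2] c [0.532 0.19  0.014] L 0.156 yaw 91.1 hue 12.0 135 w 3.6 z -0.0
px [201.7 247.1] c [0.705 0.228 0.014] L 0.21 yaw 73.4 hue 12.0 441 w 39.2 z 0.001
shift [ 0.008 -0.492 -0.114] turn [-0.838 -0.553 -1.438] rows 23
shift [ 0.008 -0.492 -0.114] turn [ 0.422 -0.639  0.262] rows 11
shift [ 0.008 -0.492 -0.114] turn [-0.159 -0.779 -0.613] rows 13
shift [ 0.008 -0.492 -0.114] turn [ 0.873 -0.179  1.118] rows 18
```

View pics/all5.png

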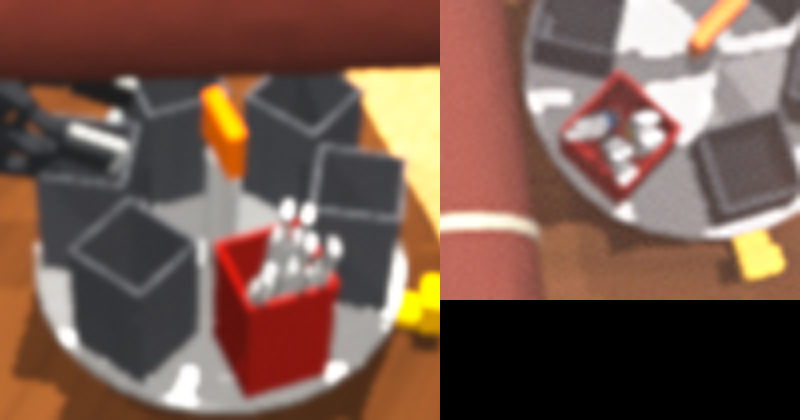

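All five stand fully in the red cup (tops 0.175–0.186, floor-standing height is 0.179). Now to the wing handle.

Call:
arm_command(
  rows=[
    [50, [0, -0.04, 0], [-0.012, -0.06, -0.047]],
    [50, [0, -0.08, 0], [-0.025, -0.12, -0.094]],
    [50, [0, -0.12, 0], [-0.037, -0.18, -0.14]],
    [50, [0, -0.16, 0], [-0.05, -0.24, -0.19]],
    [50, [0, -0.2, 0], [-0.06, -0.3, -0.235]],
    [50, [0, -0.24, 0], [-0.073, -0.36, -0.28]],
    [50, [0, -0.28, 0], [-0.085, -0.42, -0.33]],
    [50, [0, -0.32, 0], [-0.098, -0.48, -0.377]],
    [50, [0, -0.36, 0], [-0.11, -0.54, -0.424]],
    [50, [0, -0.41, 0], [-0.123, -0.6, -0.47]],
    [50, [0, -0.46, 0], [-0.135, -0.66, -0.52]],
    [50, [0, -0.507, 0], [-0.147, -0.72, -0.567]],
  ],
)

```text
time: 38.95
tool_pos: [0.5644, -0.0779, 0.3143]
tool_rot: [0.007, 0.941, -0.335, -0.044]
contact_force: [-0.2, -0.4, 0.3]
gripper_width: 0.582
grasp_force: 0.0
```

Call:
arm_command(
  rows=[
    [50, [0, 0, 0], [0, 0, 0]],
    [50, [0, 0, 0], [0, 0, 0]],
  ],
)

```text
time: 39.12
tool_pos: [0.5637, -0.0767, 0.3143]
tool_rot: [0.007, 0.942, -0.333, -0.047]
contact_force: [-0.9, 0.3, -1.0]
gripper_width: 0.587
grasp_force: 0.0
```

```bash
python3 - <<'E'
from h import *
st();rel([.568,-.072,.24],137,0);f=grab('side');hs=cv2.cvtColor(f['color'],cv2.COLOR_RGB2HSV)
P=cloud(f);m=(hs[...,0]<20)&(hs[...,0]>5)&(hs[...,1]>170)&(hs[...,2]>150)&(P[...,2]>.14)&(P[...,2]<.21)&(np.hypot(P[...,0]-.568,P[...,1]+.072)<.04)
q=P[m];print(len(q),q.mean(0).round(3),q.min(0).round(3),q.max(0).round(3));cuptop(f)
E
```

```text
t 39.12 pos [ 0.5637 -0.0767  0.3143] xax [ 0.774 -0.627 -0.084] zax [-0.094  0.018 -0.995] j [-0.26 -0.05  1.58 -0.01  1.71  1.99] F [-0.9  0.3 -1. ] gw 50.1 gf 0.0
shift [ 0.014  0.016 -0.248] turn [-0.014 -0.059 -0.045] rows 2
99 [ 0.567 -0.06   0.175] [ 0.549 -0.083  0.154] [ 0.593 -0.045  0.193]
prot 27 [ 0.501 -0.016  0.166] zmax 0.18 topxy [ 0.501 -0.018  0.177]
prot 60 [ 0.482 -0.006  0.166] zmax 0.18 topxy [ 0.481 -0.008  0.176]
prot 40 [ 0.462 -0.     0.165] zmax 0.18 topxy [ 0.46  -0.002  0.177]
prot 18 [0.492 0.037 0.168] zmax 0.174 topxy [0.491 0.036 0.171]
```

Call:
arm_command(
  rows=[
    [50, [0.014, 0.022, -0.1], [-0.014, -0.059, -0.045]],
    [50, [0.014, 0.022, -0.2], [-0.014, -0.059, -0.045]],
    [50, [0.014, 0.022, -0.3], [-0.014, -0.059, -0.045]],
    [50, [0.014, 0.022, -0.3], [-0.014, -0.059, -0.045]],
    [50, [0.014, 0.022, -0.3], [-0.014, -0.059, -0.045]],
  ],
)

```text
time: 39.58
tool_pos: [0.5685, -0.0683, 0.2215]
tool_rot: [0.001, 0.931, -0.365, -0.003]
contact_force: [0.2, 0.2, 0.5]
gripper_width: 0.587
grasp_force: 0.0
```

```bash
python3 -c "
from h import *
st();rel([.568,-.070,.16],137,0)"
```

```text
t 39.58 pos [ 0.5685 -0.0683  0.2215] xax [ 0.734 -0.68  -0.005] zax [-0.006  0.001 -1.   ] j [-0.25 -0.06  1.74 -0.    1.47  2.07] F [0.2 0.2 0.5] gw 50.1 gf 0.0
shift [-0.002 -0.006 -0.205] turn [-0.001 -0.004 -0.002] rows 2
```

Call:
arm_command(
  rows=[
    [50, [0, -0.005, -0.08], [0, 0, 0]],
    [50, [0, -0.005, -0.15], [0, 0, 0]],
    [50, [0, -0.005, -0.2], [0, 0, 0]],
    [50, [0, -0.005, -0.2], [0, 0, 0]],
    [25, [0, -0.005, -0.2], [0, 0, 0]],
    [20, [0, -0.005, -0.2], [0, 0, 0]],
    [10, [0, -0.005, -0.2], [0, 0, 0]],
    [5, [0, -0.005, -0.2], [0, 0, 0]],
    [5, [0, -0.005, -0.2], [0, 0, 0]],
    [5, [0, -0.005, -0.2], [0, 0, 0]],
  ],
)

```text
time: 40.42
tool_pos: [0.5707, -0.0714, 0.167]
tool_rot: [0.0, 0.931, -0.366, 0.002]
contact_force: [-1.7, -0.6, 5.9]
gripper_width: 0.149
grasp_force: 60.3
```

```bash
python3 -c "
from h import *
s,R=st();print(s['ft_torque'])"
```

```text
t 40.42 pos [ 0.5707 -0.0714  0.167 ] xax [ 0.732 -0.681  0.005] zax [ 0.004 -0.002 -1.   ] j [-0.25 -0.02  1.8  -0.    1.36  2.07] F [-1.7 -0.6  5.9] gw 12.7 gf 60.3
[-0.3246967   0.40632514 -0.12639288]
```

Call:
arm_command(
  rows=[
    [5, [0, 0, 0], [0, 0, 0.06]],
    [5, [0, 0, 0], [0, 0, 0.12]],
    [5, [0, 0, 0], [0, 0, 0.18]],
    [5, [0, 0, 0], [0, 0, 0.24]],
    [5, [0, 0, 0], [0, 0, 0.3]],
    [5, [0, 0, 0], [0, 0, 0.36]],
    [5, [0, 0, 0], [0, 0, 0.42]],
    [5, [0, 0, 0], [0, 0, 0.48]],
    [5, [0, 0, 0], [0, 0, 0.54]],
    [5, [0, 0, 0], [0, 0, 0.6]],
    [5, [0, 0, 0], [0, 0, 0.64]],
    [5, [0, 0, 0], [0, 0, 0.667]],
  ],
)

```text
time: 41.42
tool_pos: [0.5706, -0.072, 0.167]
tool_rot: [0.002, 0.989, 0.15, 0.002]
contact_force: [-2.6, -5.0, 6.4]
gripper_width: 0.146
grasp_force: 60.3
```

Call:
arm_command(
  rows=[
    [5, [0, 0, 0], [0, 0, 0]],
    [5, [0, 0, 0], [0, 0, 0]],
  ],
)

```text
time: 41.58
tool_pos: [0.5706, -0.072, 0.167]
tool_rot: [0.002, 0.989, 0.149, 0.002]
contact_force: [-2.3, -4.1, 6.0]
gripper_width: 0.152
grasp_force: 60.2
```

```bash
cat >> h.py <<'E'
def redcup(f):
    P=cloud(f);h=cv2.cvtColor(f['color'],cv2.COLOR_RGB2HSV)
    m=((h[...,0]<5)|(h[...,0]>172))&(h[...,1]>170)&(h[...,2]>50)&(P[...,2]>.125)&(P[...,2]<.15)&(np.hypot(P[...,0]-.568,P[...,1]+.07)<.16)
    q=P[m];c=(q.min(0)+q.max(0))/2;(cx,cy),_,_=cv2.minAreaRect(q[:,:2].astype(np.float32))
    print('red',len(q),cx,cy,'az',np.degrees(np.arctan2(cy+.0705,cx-.5685))%360)
E
python3 -c "
from h import *
s,R=st();print(s['ft_torque'])
for n in('side','top'): redcup(grab(n))"
```

```text
t 41.58 pos [ 0.5706 -0.072   0.167 ] xax [0.956 0.294 0.003] zax [ 0.004 -0.003 -1.   ] j [-0.25 -0.02  1.8  -0.    1.36  1.02] F [-2.3 -4.1  6. ] gw 13.0 gf 60.2
[-0.32726051  0.48962125 -0.05990643]
red 109 0.4766925573348999 -0.09736659377813339 az 196.31162359153558Traceback (most recent call last):
  File "<string>", line 4, in <module>
    for n in('side','top'): redcup(grab(n))
                            ~~~~~~^^^^^^^^^
  File "h.py", line 60, in redcup
    q=P[m];c=(q.min(0)+q.max(0))/2;(cx,cy),_,_=cv2.minAreaRect(q[:,:2].astype(np.float32))
              ~~~~~^^^
    return umr_minimum(a, axis, None, out, keepdims, initial, where)
ValueError: zero-size array to reduction operation minimum which has no identity
```

Cup at 196° (pointer ~197°). Release, rise and retreat clear.

Call:
arm_command(
  rows=[
    [30, [0, 0, 0], [0, 0, 0]],
    [45, [0, 0, 0], [0, 0, 0]],
    [45, [0, 0, 0], [0, 0, 0]],
    [45, [0, 0, 0], [0, 0, 0]],
    [45, [0, 0, 0.1], [0, 0, 0]],
    [45, [0, 0, 0.2], [0, 0, 0]],
    [45, [0, 0, 0.3], [0, 0, 0]],
    [45, [0, 0, 0.4], [0, 0, 0]],
    [45, [0.0, 0.1, 0.5], [0, 0, 0]],
    [45, [0, 0.2, 0.5], [0, 0, 0]],
    [45, [0, 0.3, 0.5], [0, 0, 0]],
    [45, [0, 0.4, 0.5], [0, 0, 0]],
  ],
)

```text
time: 42.68
tool_pos: [0.5696, 0.0507, 0.315]
tool_rot: [0.0, 0.989, 0.149, 0.001]
contact_force: [-1.0, -0.6, 0.1]
gripper_width: 0.529
grasp_force: 0.0
```

Call:
arm_command(
  rows=[
    [45, [0, 0.13, 0.0], [0, 0, 0]],
    [45, [0, 0.26, 0.0], [0, 0, 0]],
    [45, [0, 0.39, 0], [0, 0, 0]],
    [45, [0, 0.52, 0], [0, 0, 0]],
    [45, [0, 0.65, 0], [0, 0, 0]],
    [45, [0, 0.65, 0], [0, 0, 0]],
    [45, [0, 0.65, 0], [0, 0, 0]],
    [45, [0, 0.65, 0], [0, 0, 0]],
  ],
)

```text
time: 43.35
tool_pos: [0.5693, 0.2444, 0.3136]
tool_rot: [0.0, 0.989, 0.149, 0.0]
contact_force: [-0.1, -0.6, 0.5]
gripper_width: 0.53
grasp_force: 0.0
```

```bash
python3 - <<'E'
from h import *
st();f=grab('side');t=grab('top')
redcup(f)
for g in(f,t):
    P=cloud(g);z=P[...,2];m=(np.hypot(P[...,0]-.473,P[...,1]+.099)<.055)&(z>.15)&(z<.24);n,l=cv2.connectedComponents(m.astype(np.uint8))
    for i in range(1,n):
        q=P[l==i]
        if len(q)>5:print('prot',len(q),q.mean(0).round(3),q[:,2].max().round(3))
P=cloud(f);z=P[...,2];m=(z>.012)&(z<.06)&(P[...,0]>.25)&(P[...,1]<-.18)&(P[...,1]>-.6)&(P[...,0]<.7)
d=P[m][:,:2]-[.4685,-.377];print('hammer',np.percentile(d@[.707,-.707],[1,99]).round(3),np.percentile(d@[.707,.707],[1,99]).round(3))
print('chisels');show(chisels(t))
E
```

```text
t 43.35 pos [0.5693 0.2444 0.3136] xax [ 0.955  0.295 -0.   ] zax [ 0. -0. -1.] j [ 0.29  0.    1.53 -0.    1.61  1.56] F [-0.1 -0.6  0.5] gw 45.2 gf 0.0
red 114 0.4767291247844696 -0.09619857370853424 az 195.64382618431762
prot 101 [ 0.452 -0.111  0.165] 0.179
prot 78 [ 0.493 -0.095  0.167] 0.181
prot 19 [ 0.492 -0.092  0.169] 0.182
prot 21 [ 0.49  -0.106  0.168] 0.182
prot 77 [ 0.452 -0.116  0.165] 0.182
hammer [-0.121 -0.009] [-0.011  0.018]
chisels
px [242.  166.6] c [0.728 0.181 0.014] L 0.105 yaw 75.2 hue -1 0 w 10.7 z 0.005
```

```bash
python3 -c "
from h import *
print(manip.job_done())"
```

```text
the job is handed in; nothing more can be done
None
```

I've handed the job in: the hammer is on the mat, all five chisels (blue, yellow, white, orange, red) are at the bottom of the red cup, and the carousel is one notch anticlockwise, with the cup measured at about 196° against the pointer's 197°. The tin, brush and spanner were never gripped or approached. The arm partly hid the hammer in the last picture, but it measured well inside the mat edges right after I laid it down.

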